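Turn the filter body over in the slide-jaw fixture and hang its bowls to dry

TASK

A gas filter is half serviced: wind the crank wheel of the slide-jaw fixture one full turn anticlockwise to free the filter body, lay the body back between the open jaws squarely on the bed with its large bore facing up, and wind the wheel back the full turn until the jaw grips it firmly. Also hang every rinsed drain bowl, before or after, upside down on a drying peg of its own, rim resting flat on the rack, and leave the other things on the bench where they are.

Things in the scene. Friction and masses are not known exactly. Their poses are not given: they have to be found in the camera images.
- fixture: fixed slide-jaw fixture: grey bed x -73 to +61, 42 wide, top 25 above the bench. Origin on the bench under the nest's middle, z up. Fixed jaw on the bed at +x, gripping face at x = +27; sliding jaw at -x. Both jaws are 18 long (x), 36 wide (y), 20 tall above the bed (fingers can straddle them). On the -y side a bar 12 high leads to a gearbox 100 x 100 x 28 under the crank wheel
- jaw: the sliding jaw; origin at the centre of its foot on the bed. Its gripping face is 9 to +x of the origin (at x = -27 in the fixture's frame when shut). It is driven only by the crank wheel: it moves 20 towards -x for each full turn of the wheel
- crank (a joint): angle of the crank wheel, rad: 0 with the jaw just touching the filter body, growing anticlockwise from above as the jaw opens, 6.28 after a full turn, hard stop at 6.5. It stays where it is left (about 4 to 8 N at the knob to turn). Turned back it stalls within about 0.2 rad of 0 as the jaw nips the part; a few N more at the knob clamp it firmly
- crank_hub (a point): point on the wheel's vertical axis, at the middle height of the knob (65 above the bench). The wheel is a dark disc 92 across, its top 44 above the bench
- crank_knob (a point): middle of the upright black knob on the crank wheel: 18 across, 34 tall (45 to 79 above the bench), 36 from the wheel's axis; it spins freely on its pin, so it can be pinched and led round in a circle without turning the hand
- filter_body: gas filter body, aluminium block 54 (x) x 38 (y) x 54 (z) with a flat round pipe end 34 across, 7 long, on each y face (52 over the ends); about 0.35 kg. Origin at the centre of its underside as it starts. The +x face has the large round bore (brass ring 33 across, black inside); the +z face, up at the start, two small holes. Starts in the fixture, axes parallel to it, bore towards the fixed jaw
- body_mid (a point): centre of the filter body, 27 from its underside; 52 above the bench when it is seated on the bed
- rack: white drying rack fixed to the bench, a plate 85 x 275, its top 12 above the bench; origin on the bench under its middle, z up, its three pegs in a row along y
- peg0 (a point): tip of peg 0 (y = -95 on the rack), a steel peg 12 across standing 45 above the rack's plate, tip 57 above the bench; any bowl may go on any peg
- peg1 (a point): tip of peg 1 (y = 0 on the rack), a steel peg 12 across standing 45 above the rack's plate, tip 57 above the bench; any bowl may go on any peg
- peg2 (a point): tip of peg 2 (y = 95 on the rack), a steel peg 12 across standing 45 above the rack's plate, tip 57 above the bench; any bowl may go on any peg
- bowl0: an aluminium drain bowl (may be absent): square with 6 mm bevelled corners, 54 across flats, 64 tall, wall 4, inner depth 59, a brass drain plug 16 across and 8 long under its closed end; about 0.15 kg. Origin at the centre of the closed end (the plug is beyond it), z towards the open mouth, x square to a flat. Starts lying on a flat, mouth roughly towards the robot
- bowl0_rim (a point): centre of bowl 0's open mouth; 12 above the bench when it stands mouth down on the rack
- bowl1: an aluminium drain bowl (may be absent): square with 6 mm bevelled corners, 54 across flats, 64 tall, wall 4, inner depth 59, a brass drain plug 16 across and 8 long under its closed end; about 0.15 kg. Origin at the centre of the closed end (the plug is beyond it), z towards the open mouth, x square to a flat. Starts lying on a flat, mouth roughly towards the robot
- bowl1_rim (a point): centre of bowl 1's open mouth; 12 above the bench when it stands mouth down on the rack
- bowl2: an aluminium drain bowl (may be absent): square with 6 mm bevelled corners, 54 across flats, 64 tall, wall 4, inner depth 59, a brass drain plug 16 across and 8 long under its closed end; about 0.15 kg. Origin at the centre of the closed end (the plug is beyond it), z towards the open mouth, x square to a flat. Starts lying on a flat, mouth roughly towards the robot
- bowl2_rim (a point): centre of bowl 2's open mouth; 12 above the bench when it stands mouth down on the rack
- tape: bystander: a white roll of tape lying flat, 68 across, 19 tall
- nipple: bystander: a short steel pipe standing upright, 34 across, 60 tall
- elbow: bystander: a steel pipe elbow lying on the bench, arms about 45 long, 34 thick
- cock: bystander: a brass gas cock with a black lever, 70 x 26 x 42
- wrench: bystander: a steel wrench lying flat
- jar: bystander: a grey jar of sealing paste with a white lid, 60 across, 65 tall
Not all that is in view belongs to the job. Leave any blue or turquoise look-alike of the bowl1 alone.

How it is judged:
On the way, in this order (a step that is already met when the one before it is completed fails the run):
1. the crank wheel is wound a full turn, the jaw open (value of joint crank above 5.9 rad), for 0.2 s.
2. the filter body rests on the bed between the open jaws with its bore up (angle between filter_body's own x axis and vertical below 0.12 rad and z of body_mid in the frame of fixture between 0.047 and 0.057 m and y of body_mid in the frame of fixture between -0.015 and 0.015 m and x of body_mid in the frame of fixture between -0.024 and 0.005 m and value of joint crank above 4.5 rad), for 0.2 s.
3. the wheel is wound back and the jaw grips the body (angle between filter_body's own x axis and vertical below 0.12 rad and z of body_mid in the frame of fixture between 0.047 and 0.057 m and y of body_mid in the frame of fixture between -0.015 and 0.015 m and angle between the y axis of filter_body and the y axis of fixture, either way round below 0.1 rad and x of body_mid in the frame of fixture between -0.005 and 0.005 m and value of joint crank below 0.3 rad and contact force between jaw and filter_body above 1 N), for 0.2 s.
At the end, for the whole second after the job is handed in: body seated on the bed, bore up (7 deg), square (6 deg), within 15 mm across and 5 mm along the nest; wheel within 0.3 rad of its start, jaw pressing over 1 N; every bowl present mouth down (8 deg) over a peg, rim within 6 mm of the rack's plate, all at rest (all of step 3 and linear speed of filter_body below 0.02 m/s and angle between each of bowl0, bowl1, bowl2's own z axis and vertical above 3 rad and z of bowl0_rim in the frame of rack between 0.006 and 0.018 m and (horizontal distance between bowl0_rim and peg0 below 0.026 m or horizontal distance between bowl0_rim and peg1 below 0.026 m or horizontal distance between bowl0_rim and peg2 below 0.026 m) and linear speed of each of bowl0, bowl1, bowl2 below 0.03 m/s and z of bowl1_rim in the frame of rack between 0.006 and 0.018 m and (horizontal distance between bowl1_rim and peg0 below 0.026 m or horizontal distance between bowl1_rim and peg1 below 0.026 m or horizontal distance between bowl1_rim and peg2 below 0.026 m) and z of bowl2_rim in the frame of rack between 0.006 and 0.018 m and (horizontal distance between bowl2_rim and peg0 below 0.026 m or horizontal distance between bowl2_rim and peg1 below 0.026 m or horizontal distance between bowl2_rim and peg2 below 0.026 m)); the robot touches nothing.
It fails at once if a bystander is disturbed (moved over 30 mm) (distance of any of tape, nipple, elbow, cock, wrench, jar from where it was at the start of the episode above 0.03 m).
Of bowl0, bowl1, bowl2 only 2 to 3 are there at a start; the rules pass over those that are not, and their reading is None.
At some moment in a run one of bowl0, bowl1, bowl2 may be knocked a few centimetres aside while the robot is not near it.
It also fails if it takes over 210 s, if anything falls off the work surface, if the arm or the gripper's body presses on something with over 40 N, if the wrist force passes 120 N, or if a joint passes its speed limit or range.

ROBOT

A 6-joint arm with a two-finger parallel gripper is mounted at the origin on the work surface. World frame = base frame: x ahead of the robot, y to its left, z up, the work surface at z = 0. Lengths are in m, angles in rad, forces in N, time in s.
With the tool pointing down it reaches from about 0.275 to 0.825 m from the base axis. Payload 5.2 kg.
Tool frame: the origin (TCP) lies between the finger pads; the fingertips stand 25 mm ahead of it and the grasp point (between the pads) lies 6 mm ahead of it; z points along the fingers, y is the direction in which the jaws open and shut (so a half turn about z gives the same grasp; the last joint's range is limited). The gripper opens to 93 mm and grips with 3 to 60 N. Pads are 15 mm wide; open, the fingers measure 128 mm over their backs; the gripper's body (75 mm by 188 mm) begins 65 mm behind the grasp point.
Start: joints at [1.043, 0.259, 1.535, -0, 1.348, -0.203], TCP at [0.175, 0.521, 0.244] pointing down, gripper open.
Joint ranges: [-3.14, 3.14], [-0.91, 2.08], [0.19, 2.58], [-1.22, 4.36], [0.22, 2.71], [-3.12, 3.12]. Speed limits (rad/s): [2.57, 2.57, 3.14, 3.14, 3.14, 3.14].

INTERFACE

Orientations are given as a unit quaternion [x, y, z, w].
In Python, from workcell import * gives the robot as it stands.
- The arm moves only by the tool servo_tool, never from a script. Its argument "rows" is one flat list of numbers, 7 for each row, row after row: the shift along the world's x, y, z in m, then the turn, a rotation vector about the world's x, y, z in rad, then the closure, from -1 (fully open) to 1 (shut). In form: [tx, ty, tz, wx, wy, wz, hand, tx, ty, tz, wx, wy, wz, hand, ...]. A call has 1 to 10 rows; each row is the pose to reach, as a shift and turn from the pose commanded when the call began; what a row does not reach only later rows make up. A row lasts 1/12 s, in which the tool goes at most 41.7 mm and 7.16 degrees, less where a joint would pass 70% of its speed; a pose out of reach is approached as far as the arm can. A call with a gripper value outside its range is refused whole. The fingers move at their own pace and stop on an object; "newtons" is the grip in N (left out, the last holds). Time passes only in rows, so rows that repeat a pose let the fingers close. It gives the time, the measured TCP pose, the force and the opening at its end, in the units of the state.
- observe(): the state, without advancing time (a new reading comes with each control period).
- grab_frame(name): name is "scene" or "top"; returns the picture (384x512x3 uint8, red, green, blue); there is no depth.
- get_calibration(name): a dict with "vfov" (degrees; the focal length in pixels is half the picture's height over the tangent of half this angle, whatever the lens; pixels are square), "cx", "cy" (the principal point, pixels), "rvec" (rotation vector, rad) and "tvec" (3), from world to camera coordinates, as OpenCV has them. Camera axes: x right, y down, z forward; pixel columns grow to the right and rows downward; lengths in m; the calibration is good to about 2 mm. A picture is of the moment at which its call begins. get_calibration takes no time and is no camera call.
- finish_job(): hands the job in, once; it reports no verdict.
The state is a dict: "clock": time; "qpos": joint angles; "qvel": joint speeds; "tau": joint torques, N m; "tool_pos": TCP position; "ee_rot": TCP orientation; "ft_force": force on the tool from outside, world axes, zero at the start; "moment": the same for the moment, N m; "width": finger opening in m.
Only numpy, scipy, OpenCV 4.12 (cv2) and the standard library are available. Lean on these libraries where they do the work, as an engineer would, in place of code of your own. Each camera call takes 0.05 s, during which the arm holds its last target.

## Working session

There is one attempt and no reset: what is moved stays moved. The work goes in short steps, Python scripts to look and compute and a tool call to move; the robot and the scene stay as the last step left them, time stands still between calls to the robot, and variables do not carry over. Pictures are saved under pics/ and viewed, and the job is handed in when it is done.

Besides the shell and the picture viewer there is one more tool, called after "Request:" as a command line: name --argument value ..., lists and objects as JSON in quotes. servo_tool: Moves the arm, as the interface text tells. Its arguments: {"type":"object","properties":{"rows":{"type":"array","items":{"type":"number"}},"newtons":{"type":"number"}},"required":["rows"]}

```bash
ls; mkdir -p pics; python3 - <<'E'
from workcell import *
import cv2
print(observe())
for n in ("scene","top"):
    print(n,get_calibration(n))
    im=grab_frame(n); cv2.imwrite(f"pics/{n}0.png",im[:,:,::-1])
E
```

```text
pics
{'clock': 0.0, 'qpos': array([ 1.04317304e+00,  2.59348149e-01,  1.53607440e+00,  7.19151255e-06,
        1.34796444e+00, -2.02788904e-01]), 'qvel': array([ 0.0012956 , -0.00166085, -0.00053657, -0.00025334, -0.00100664,
        0.00030445]), 'tau': array([-2.19434078e-03, -4.37295270e+01, -2.83993417e+01,  7.16061308e-02,
        4.07631893e-02, -1.01641701e-04]), 'tool_pos': array([0.17525225, 0.52081664, 0.24281836]), 'ee_rot': array([ 1.61704777e-01,  9.86838771e-01, -8.36748982e-04, -3.23691583e-04]), 'ft_force': array([1.03671882, 0.44704639, 1.08945269]), 'moment': array([-0.00173897, -0.01733285,  0.01845179]), 'width': 0.0932878368258672}
scene {'vfov': 54.159593677084715, 'cx': 256.77475617326354, 'cy': 193.82068206936566, 'rvec': array([ 2.24765791,  0.65121145, -0.27528473]), 'tvec': array([-0.48534893, -0.1398157 ,  1.21115089])}
top {'vfov': 48.416714871856755, 'cx': 260.82715779615427, 'cy': 185.71879773262484, 'rvec': array([ 2.12922128, -2.15350613,  0.16173796]), 'tvec': array([0.03860986, 0.54738821, 1.36935353])}
```

View pics/scene0.png

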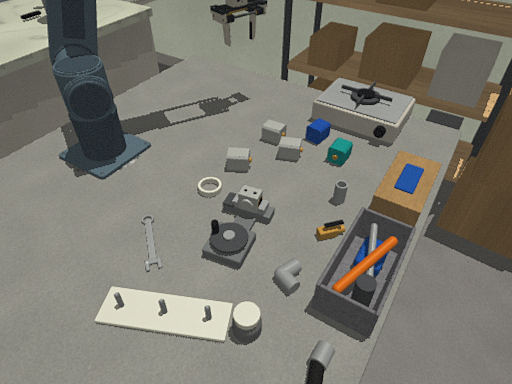

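View pics/top0.png

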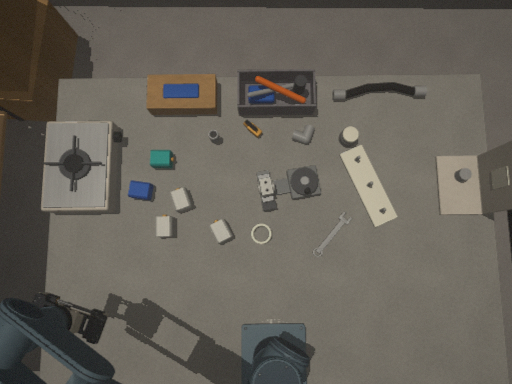

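```bash
cat > h.py <<'E'
from workcell import *
import numpy as np, cv2
from scipy.spatial.transform import Rotation as R
def cal(n):
    c=get_calibration(n); f=192/np.tan(np.radians(c["vfov"]/2))
    K=np.array([[f,0,c["cx"]],[0,f,c["cy"]],[0,0,1]]); return K,np.array(c["rvec"]),np.array(c["tvec"])
def proj(n,P):
    K,r,t=cal(n); return cv2.projectPoints(np.array(P,float).reshape(-1,3),r,t,K,None)[0].reshape(-1,2)
def unp(n,uv,z):
    K,r,t=cal(n); Rm=R.from_rotvec(r).as_matrix(); o=-Rm.T@t
    uv=np.array(uv,float).reshape(-1,2); d=(np.c_[uv,np.ones(len(uv))]@np.linalg.inv(K).T)@Rm
    return o+d*((z-o[2])/d[:,2])[:,None]
def crop(n,name,x0,y0,w,h,s,im=None):
    im=grab_frame(n) if im is None else im
    c=cv2.resize(im[y0:y0+h,x0:x0+w],None,fx=s,fy=s,interpolation=cv2.INTER_CUBIC)
    for k in range(0,w,10): cv2.putText(c,str(x0+k),(k*s,8),0,0.3,(255,255,0),1) if k%20==0 else None
    for k in range(0,h,10): cv2.putText(c,str(y0+k),(0,k*s+4),0,0.3,(255,255,0),1) if k%20==0 else None
    cv2.imwrite(f"pics/{name}.png",c[:,:,::-1]); return im
E
python3 - <<'E'
from h import *
print(proj("top",[[0,0,0],[0.4,0,0],[0.175,.521,.244]]),proj("scene",[[0,0,0],[0.175,.521,.244]]))
im=crop("top","tA",120,140,120,110,6)
crop("top","tB",235,110,170,125,4,im)
im=crop("scene","sA",190,110,180,160,4)
crop("scene","sB",80,190,200,160,4,im)
E
```

```text
[[272.86820351 356.42975177]
 [271.02505673 231.12423912]
 [ 81.55703433 312.64366027]] [[106.28830123 150.46966712]
 [239.8814988   33.72185421]]
```

View pics/tA.png

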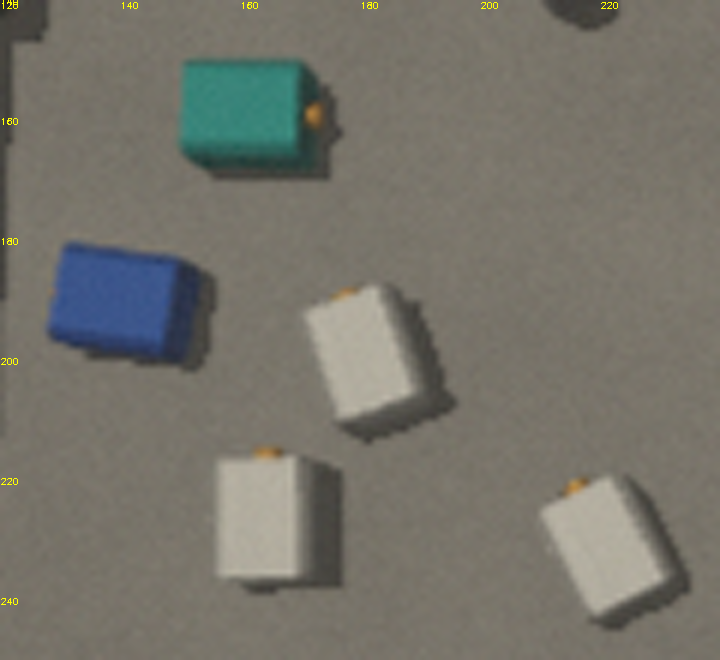

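View pics/tB.png

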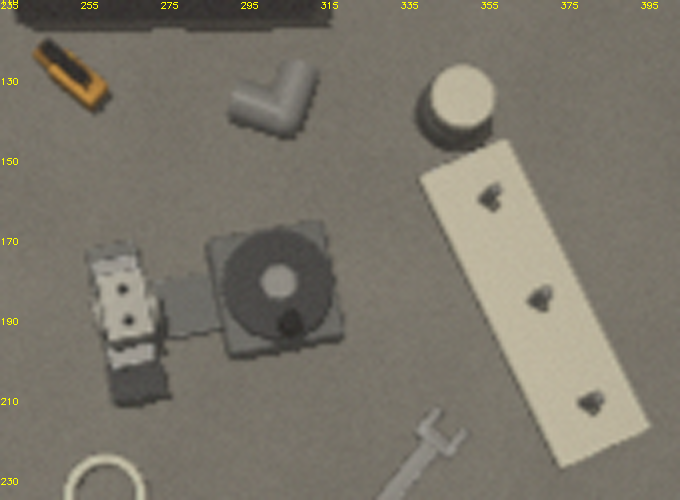

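View pics/sA.png

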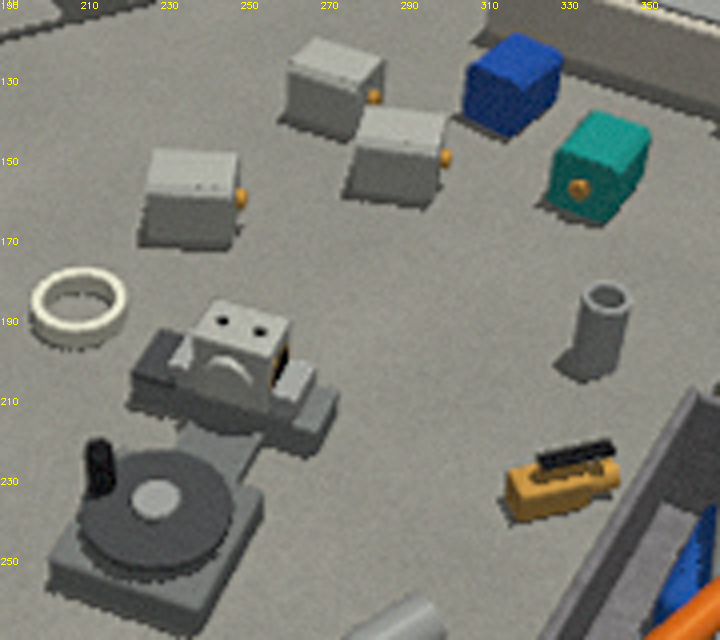

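View pics/sB.png

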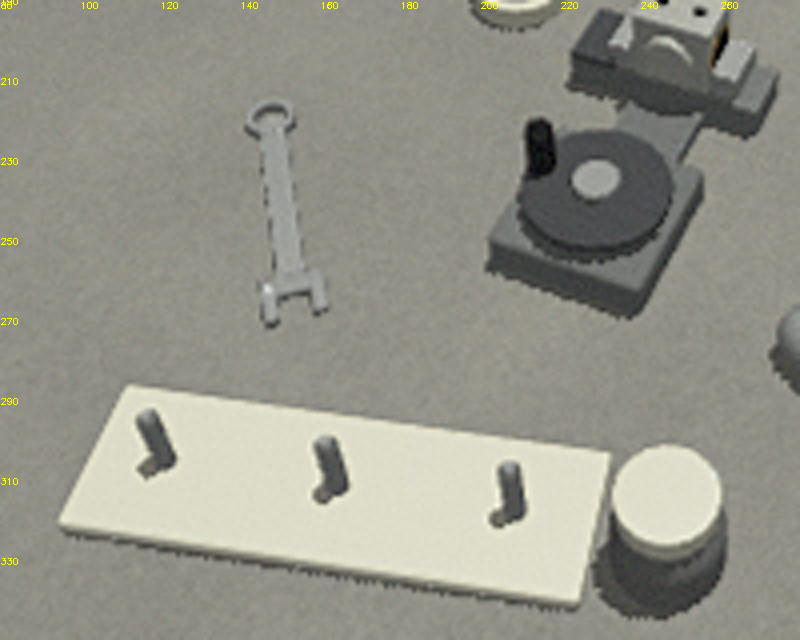

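```bash
python3 - <<'E'
from h import *
np.set_printoptions(precision=4,suppress=True)
K,r,t=cal("top");print("topcam",-R.from_rotvec(r).as_matrix().T@t,K[0,0])
K,r,t=cal("scene");print("scam",-R.from_rotvec(r).as_matrix().T@t,K[0,0])
B=lambda a:np.array(a,float)/4+[235,110]-0.375
S=lambda a:np.array(a,float)/4+[80,190]-.375
A=lambda a:np.array(a,float)/4+[190,110]-.375
print("rack top",unp("top",B([(420,177),(508,140),(650,426),(562,466)]),.012))
print("rack sc",unp("scene",S([(128,385),(610,454),(579,603),(60,524)]),.012))
print("gear top",unp("top",B([(207,240),(322,221),(343,338),(230,357)]),.028))
print("hub top",unp("top",B([(278,281)]),.044), "sc",unp("scene",A([(156,499)]),.045),unp("scene",S([(596,179)]),.045))
print("knob top",unp("top",B([(290,318)]),.079),"sc",unp("scene",A([(98,445)]),.079))
print("body top",unp("top",B([(122,289),(128,320)]),.079),"sc",unp("scene",A([(222,321),(260,331)]),.079))
print("bed top",unp("top",B([(86,250),(134,241),(170,398),(115,405)]),.025))
print("bed sc",unp("scene",A([(165,330),(130,376),(337,394),(310,435)]),.025))
print("bodytop sc",unp("scene",A([(220,299),(291,318),(270,353),(194,331)]),.079))
T=lambda a:np.array(a,float)/6+[120,140]-.42
for q in ([(305,313),(382,284),(425,387),(342,422)],[(218,458),(299,456),(300,577),(218,577)],[(542,515),(618,476),(677,572),(601,615)]):
    print("bowl",unp("top",T(q),.054))
A=lambda a:np.array(a,float)/4+[190,110]-.375
for q in ([(358,106),(448,114),(441,152),(357,142)],[(318,39),(385,61),(358,92),(288,70)],[(153,150),(240,152),(237,196),(146,193)]):
    print("bowl s",unp("scene",A(q),.054))
print("jar",unp("top",B([(462,96)]),.065),unp("scene",S([(667,497)]),.065))
E
```

```text
topcam [0.3335 0.0313 1.4367] 427.05276305051086
scam [ 0.9292 -0.5723  0.7287] 375.52736217932454
rack top [[ 0.6592 -0.2377  0.012 ]
 [ 0.6907 -0.3142  0.012 ]
 [ 0.4445 -0.4211  0.012 ]
 [ 0.4121 -0.346   0.012 ]]
rack sc [[ 0.4131 -0.3467  0.012 ]
 [ 0.662  -0.2393  0.012 ]
 [ 0.696  -0.3146  0.012 ]
 [ 0.4473 -0.4227  0.012 ]]
gear top [[ 0.6036 -0.0539  0.028 ]
 [ 0.6187 -0.1509  0.028 ]
 [ 0.5193 -0.1653  0.028 ]
 [ 0.5045 -0.071   0.028 ]]
hub top [[ 0.5654 -0.1109  0.044 ]] sc [[ 0.5624 -0.1088  0.045 ]] [[ 0.5624 -0.1088  0.045 ]]
knob top [[ 0.5293 -0.1162  0.079 ]] sc [[ 0.5278 -0.1162  0.079 ]]
body top [[0.5544 0.0184 0.079 ]
 [0.5292 0.0139 0.079 ]] sc [[0.5298 0.0127 0.079 ]
 [0.5553 0.0178 0.079 ]]
bed top [[ 0.5968  0.0477  0.025 ]
 [ 0.604   0.0073  0.025 ]
 [ 0.4712 -0.0208  0.025 ]
 [ 0.4659  0.0249  0.025 ]]
bed sc [[ 0.4686  0.0326  0.025 ]
 [ 0.4748 -0.0168  0.025 ]
 [ 0.5997  0.0427  0.025 ]
 [ 0.6037  0.0015  0.025 ]]
bodytop sc [[ 0.517   0.0296  0.079 ]
 [ 0.5655  0.0388  0.079 ]
 [ 0.5714  0.0041  0.079 ]
 [ 0.52   -0.0047  0.079 ]]
bowl [[0.5294 0.3283 0.054 ]
 [0.5449 0.2866 0.054 ]
 [0.4881 0.2623 0.054 ]
 [0.4696 0.307  0.054 ]]
bowl [[0.4508 0.3737 0.054 ]
 [0.4514 0.3299 0.054 ]
 [0.3864 0.328  0.054 ]
 [0.3869 0.372  0.054 ]]
bowl [[0.4181 0.1983 0.054 ]
 [0.4386 0.1574 0.054 ]
 [0.3868 0.1256 0.054 ]
 [0.3643 0.1663 0.054 ]]
bowl s [[0.4667 0.3011 0.054 ]
 [0.5313 0.3296 0.054 ]
 [0.5498 0.2821 0.054 ]
 [0.4898 0.259  0.054 ]]
bowl s [[0.3901 0.3681 0.054 ]
 [0.4533 0.369  0.054 ]
 [0.457  0.3181 0.054 ]
 [0.3935 0.3149 0.054 ]]
bowl s [[0.3648 0.1668 0.054 ]
 [0.4217 0.2001 0.054 ]
 [0.4492 0.1536 0.054 ]
 [0.3912 0.1208 0.054 ]]
jar [[ 0.7153 -0.2651  0.065 ]] [[ 0.7182 -0.2682  0.065 ]]
```

Request:
servo_tool --rows '[0.22, -0.34, 0, 0, 0, 0.5, -1, 0.22, -0.34, 0, 0, 0, 0.5, -1, 0.22, -0.34, 0, 0, 0, 0.5, -1, 0.22, -0.34, 0, 0, 0, 0.5, -1, 0.22, -0.34, 0, 0, 0, 0.5, -1, 0.22, -0.34, 0, 0, 0, 0.5, -1, 0.22, -0.34, 0, 0, 0, 0.5, -1, 0.22, -0.34, 0, 0, 0, 0.5, -1, 0.22, -0.34, 0, 0, 0, 0.5, -1, 0.22, -0.34, 0, 0, 0, 0.5, -1]'

```text
clock: 1.03
tool_pos: [0.3931, 0.1839, 0.2438]
ee_rot: [-0.088, 0.996, 0.0, 0.0]
ft_force: [0.7, 0.7, -0.9]
width: 0.0928
```

```bash
cat > log.py <<'E'
import json
from h import *
o=observe(); p=o["tool_pos"]; Rm=R.from_quat(o["ee_rot"]).as_matrix()
open("log.jsonl","a").write(json.dumps(dict(q=list(o["qpos"]),p=list(p),r=list(o["ee_rot"])))+"\n")
np.set_printoptions(precision=4,suppress=True)
print("t",round(o["clock"],2),"p",p,"yaw_y",np.degrees(np.arctan2(Rm[1,1],Rm[0,1])).round(2),"z",Rm[:,2],"q",o["qpos"],"F",o["ft_force"],"w",round(o["width"],4))
E
python3 log.py
```

```text
t 1.03 p [0.3931 0.1839 0.2438] yaw_y 100.04 z [ 0.0004  0.0002 -1.    ] q [ 0.1795  0.0454  1.791   0.0001  1.3047 -1.5666] F [ 0.6778  0.6598 -0.897 ] w 0.0928
```

Request:
servo_tool --rows '[0.1, -0.2, 0.05, 0.4, -0.5, 0, -1, 0.1, -0.2, 0.05, 0.4, -0.5, 0, -1, 0.1, -0.2, 0.05, 0.4, -0.5, 0, -1, 0.1, -0.2, 0.05, 0.4, -0.5, 0, -1, 0.1, -0.2, 0.05, 0.4, -0.5, 0, -1, 0.1, -0.2, 0.05, 0.4, -0.5, 0, -1, 0.1, -0.2, 0.05, 0.4, -0.5, 0, -1]'

```text
clock: 1.62
tool_pos: [0.4926, -0.0193, 0.2935]
ee_rot: [-0.08, 0.945, 0.174, 0.265]
ft_force: [-0.1, 0.6, 0.7]
width: 0.0927
```

```bash
python3 log.py
```

```text
t 1.62 p [ 0.4926 -0.0193  0.2935] yaw_y 104.7 z [ 0.4733  0.371  -0.799 ] q [-0.7273 -0.08    1.9621  0.6827  1.217  -2.6977] F [-0.131   0.6027  0.7476] w 0.0927
```

Request:
servo_tool --rows '[0.0, 0.0, 0.0, -0.7, 0.9, 0, -1, 0.0, 0.0, 0.0, -0.7, 0.9, 0, -1, 0.0, 0.0, 0.0, -0.7, 0.9, 0, -1, 0.0, 0.0, 0.0, -0.7, 0.9, 0, -1, 0.0, 0.0, 0.0, -0.7, 0.9, 0, -1, 0.0, 0.0, 0.0, -0.7, 0.9, 0, -1, 0.0, 0.0, 0.0, -0.7, 0.9, 0, -1, 0.0, 0.0, 0.0, -0.7, 0.9, 0, -1, 0.0, 0.0, 0.0, -0.7, 0.9, 0, -1, 0.0, 0.0, 0.0, -0.7, 0.9, 0, -1]'

```text
clock: 2.45
tool_pos: [0.4935, -0.0125, 0.2902]
ee_rot: [-0.084, 0.964, -0.132, -0.214]
ft_force: [-1.2, -1.0, -0.5]
width: 0.0928
```

```bash
python3 log.py
```

```text
t 2.45 p [ 0.4935 -0.0125  0.2902] yaw_y 102.98 z [-0.3909 -0.291  -0.8732] q [-0.0381  0.4067  1.3156 -0.3206  1.8167 -1.7988] F [-1.1846 -1.0241 -0.461 ] w 0.0928
```

```bash
cat > kin.py <<'E'
import json, numpy as np
from scipy.optimize import least_squares
from scipy.spatial.transform import Rotation as R
rz=lambda a:R.from_euler('z',a).as_matrix(); ry=lambda a:R.from_euler('y',a).as_matrix()
def fk(q,P,s=(1,1)):
    d1,a1,a2,e2,ae,a3,l1,d6,lx,ly=P
    T1=rz(q[0]); A=T1@ry(q[1]); B=A@ry(q[2]); C=B@rz(s[0]*q[3])@ry(q[4]); D=C@rz(s[1]*q[5])
    p=np.array([0,0,d1])+T1@[a1,l1,0]+A@[e2,0,a2]+B@[ae,0,a3]+C@[lx,ly,d6]
    return p,D
E
cat > fit.py <<'E'
from kin import *
L=[json.loads(l) for l in open("log.jsonl")]
L.append(dict(q=[ 1.04317304e+00,  2.59348149e-01,  1.53607440e+00,  7.19151255e-06,1.34796444e+00, -2.02788904e-01],p=[0.17525225, 0.52081664, 0.24281836],r=[ 1.61704777e-01,  9.86838771e-01, -8.36748982e-04, -3.23691583e-04]))
np.set_printoptions(precision=4,suppress=True)
for s0 in (1,-1):
  for s1 in (1,-1):
    Ms=[fk(l["q"],[0]*10,(s0,s1))[1].T@R.from_quat(l["r"]).as_matrix() for l in L]
    print(s0,s1,[np.round(np.abs(M-Ms[0]).max(),3) for M in Ms]); 
    if s0==s1==1: print(Ms[0])
P0=np.array([.35,0,.35,0,0,.35,.11,.2,0,0])
def res(P): return np.r_[np.concatenate([fk(l["q"],P)[0]-l["p"] for l in L])*1000,(P-P0)*.3]
f=least_squares(res,P0); print(f.x); print(f.fun[:-10].reshape(-1,3))
json.dump(list(f.x),open("P.json","w"))
E
python3 fit.py
```

```text
1 1 [np.float64(0.0), np.float64(0.0), np.float64(0.0), np.float64(0.0)]
[[ 0. -1. -0.]
 [ 1.  0. -0.]
 [ 0. -0.  1.]]
1 -1 [np.float64(0.0), np.float64(1.631), np.float64(0.449), np.float64(1.919)]
-1 1 [np.float64(0.0), np.float64(0.94), np.float64(0.576), np.float64(0.0)]
-1 -1 [np.float64(0.0), np.float64(1.437), np.float64(0.576), np.float64(1.919)]
[ 0.2217  0.      0.5344 -0.      0.0602  0.4259  0.1108  0.3419 -0.
 -0.    ]
[[ 0.0003  0.0001 -0.    ]
 [ 0.0001  0.0001 -0.    ]
 [ 0.0002 -0.0001 -0.0001]
 [-0.0003 -0.0005  0.0001]]
```

```bash
cat >> kin.py <<'E'
LO=np.array([-3.14,-.91,.19,-1.22,.22,-3.12]);HI=np.array([3.14,2.08,2.58,4.36,2.71,3.12])
import os
P=json.load(open("P.json")) if os.path.exists("P.json") else None
M0=np.array([[0,-1,0],[1,0,0],[0,0,1.]])
def ik(p,Rm,n=40,seed=0,q0=None):
    """all distinct solutions within limits"""
    rng=np.random.default_rng(seed); out=[]
    lo,hi=LO+.03,HI-.03
    def res(q):
        a,D=fk(q,P); return np.r_[(a-p)*10,(R.from_matrix((D@M0).T@Rm)).as_rotvec()]
    for i in range(n):
        s=q0 if (i==0 and q0 is not None) else rng.uniform(lo,hi)
        f=least_squares(res,np.clip(s,lo+1e-3,hi-1e-3),bounds=(lo,hi))
        if f.cost<1e-8 and not any(np.abs(f.x-o).max()<.02 for o in out): out.append(f.x)
    return out
def tool(yaw,beta,gp):
    """jaw axis at yaw(rad, of y), tilt beta about jaw axis; gp grasp point"""
    y=np.array([np.cos(yaw),np.sin(yaw),0]); z0=np.array([0,0,-1.]); 
    R0=np.c_[np.cross(y,z0),y,z0]; Rm=R.from_rotvec(y*beta).as_matrix()@R0
    return np.array(gp)-.006*Rm[:,2],Rm
E
python3 - <<'E'
from kin import *
np.set_printoptions(precision=2,suppress=True)
for yaw in (np.radians(100.2),np.radians(-79.8)):
  for b in (0,20,30,40,45,50,60,70,-20,-30,-40,-45,-50,-60,-70):
    b=np.radians(b)*(1 if yaw>0 else -1)
    for z in (.052,.14):
      p,Rm=tool(yaw,b,[.542,.0157,z]); print(round(np.degrees(b)),z,Rm[:,2],ik(p,Rm,25))
E
```

```text
0 0.052 [ 0.  0. -1.] [array([-0.18,  0.44,  1.78,  0.  ,  0.92, -1.93])]
0 0.14 [ 0.  0. -1.] [array([-0.18,  0.33,  1.69, -0.  ,  1.12, -1.93])]
20 0.052 [-0.34 -0.06 -0.94] [array([-0.11,  0.64,  1.48, -0.1 ,  1.36, -1.82])]
20 0.14 [-0.34 -0.06 -0.94] [array([-0.11,  0.54,  1.4 , -0.1 ,  1.53, -1.84])]
30 0.052 [-0.49 -0.09 -0.87] [array([-0.09,  0.75,  1.33, -0.13,  1.57, -1.8 ])]
30 0.14 [-0.49 -0.09 -0.87] [array([-0.09,  0.66,  1.26, -0.13,  1.73, -1.83])]
40 0.052 [-0.63 -0.11 -0.77] [array([-0.07,  0.86,  1.19, -0.16,  1.77, -1.8 ])]
40 0.14 [-0.63 -0.11 -0.77] [array([-0.07,  0.77,  1.13, -0.17,  1.91, -1.82])]
45 0.052 [-0.7  -0.13 -0.71] [array([-0.07,  0.92,  1.12, -0.18,  1.87, -1.8 ])]
45 0.14 [-0.7  -0.13 -0.71] [array([-0.07,  0.83,  1.07, -0.19,  2.  , -1.83])]
50 0.052 [-0.75 -0.14 -0.64] [array([-0.06,  0.98,  1.05, -0.2 ,  1.96, -1.8 ])]
50 0.14 [-0.75 -0.14 -0.64] [array([-0.06,  0.89,  1.01, -0.21,  2.09, -1.83])]
60 0.052 [-0.85 -0.15 -0.5 ] [array([-0.05,  1.1 ,  0.92, -0.24,  2.15, -1.82])]
60 0.14 [-0.85 -0.15 -0.5 ] [array([-0.05,  1.  ,  0.9 , -0.26,  2.
[... 2735 characters left out ...]
0.34,  0.11,  2.13,  0.55,  0.5 ,  0.62])]
40 0.052 [ 0.63  0.11 -0.77] [array([-0.42,  0.33,  2.36,  1.94,  0.4 , -0.89])]
40 0.14 [ 0.63  0.11 -0.77] [array([-0.42,  0.09,  2.28,  1.17,  0.41, -0.05])]
45 0.052 [ 0.7   0.13 -0.71] [array([-0.47,  0.37,  2.43,  2.18,  0.55, -1.17])]
45 0.14 [ 0.7   0.13 -0.71] [array([-0.47,  0.11,  2.35,  1.54,  0.44, -0.46])]
50 0.052 [ 0.75  0.14 -0.64] [array([-0.52,  0.44,  2.49,  2.3 ,  0.72, -1.37])]
50 0.14 [ 0.75  0.14 -0.64] [array([-0.52,  0.14,  2.42,  1.83,  0.53, -0.8 ])]
60 0.052 [ 0.85  0.15 -0.5 ] []
60 0.14 [ 0.85  0.15 -0.5 ] [array([-0.61,  0.27,  2.54,  2.16,  0.84, -1.26])]
70 0.052 [ 0.92  0.17 -0.34] []
70 0.14 [ 0.92  0.17 -0.34] []
```

```bash
python3 - <<'E'
from kin import *
np.set_printoptions(precision=2,suppress=True)
pegs=[(.640,-.292),(.553,-.330),(.466,-.368)]
rad=np.radians
for i,pg in enumerate(pegs):
  for psi in (45,23.6,0,-20,-40,-66.4,-90,-120,-156):
    for b in (30,40,50):
      o=[]
      for z in (.054,.112):
        p,Rm=tool(rad(psi-90),rad(b),[*pg,z]); s=ik(p,Rm,12); o.append(s[0] if s else None)
      if o[0] is not None and o[1] is not None: print(i,psi,b,o)
for c,m in (((.512,.297),201.5),((.42,.351),181),((.403,.164),211)):
  for b in (60,50,40):
      o=[]
      for z in (.027,.112):
        p,Rm=tool(rad(m+90),rad(-b),[*c,z]); s=ik(p,Rm,12); o.append(s if s else None)
      print("pick",c,b,o)
E
```

```text
0 45 30 [array([-0.84,  0.67,  1.49,  0.59,  1.1 , -0.37]), array([-0.84,  0.6 ,  1.44,  0.57,  1.19, -0.3 ])]
0 45 40 [array([-0.92,  0.71,  1.51,  0.77,  1.16, -0.54]), array([-0.92,  0.64,  1.48,  0.74,  1.24, -0.46])]
0 45 50 [array([-0.99,  0.77,  1.53,  0.91,  1.25, -0.69]), array([-0.99,  0.69,  1.51,  0.89,  1.31, -0.61])]
0 23.6 30 [array([-0.83,  0.59,  1.66,  0.69,  0.84, -0.12]), array([-0.83,  0.51,  1.62,  0.63,  0.94, -0.03])]
0 23.6 40 [array([-0.91,  0.61,  1.74,  0.96,  0.87, -0.42]), array([-0.91,  0.52,  1.7 ,  0.88,  0.94, -0.3 ])]
0 23.6 50 [array([-0.99,  0.66,  1.8 ,  1.18,  0.95, -0.69]), array([-0.99,  0.56,  1.77,  1.11,  1.  , -0.57])]
0 0 30 [array([-0.76,  0.52,  1.79,  0.72,  0.55,  0.24]), array([-0.76,  0.43,  1.75,  0.6 ,  0.66,  0.38])]
0 0 40 [array([-0.83,  0.52,  1.92,  1.24,  0.53, -0.32]), array([-0.83,  0.43,  1.88,  1.04,  0.58, -0.09])]
0 0 50 [array([-0.9 ,  0.57,  2.02,  1.68,  0.65, -0.82]), array([-0.9 ,  0.46,  1.99,  1.5 ,  0.65, -0.59])]
0 -20 30 [array([-0.66,  0.49,  1.84,  0.48,  0.34,  0.84]), array([-0.66,  0.4 ,  1.8 ,  0.35,  0
[... 6058 characters left out ...]
7, 1.06, 0.29, 2.02, 1.85])], [array([0.32, 0.97, 1.06, 0.31, 2.12, 1.89])]]
pick (0.42, 0.351) 50 [[array([0.33, 0.96, 1.18, 0.25, 1.85, 1.85])], [array([0.33, 0.86, 1.15, 0.26, 1.97, 1.88])]]
pick (0.42, 0.351) 40 [[array([0.35, 0.85, 1.29, 0.21, 1.67, 1.85])], [array([0.35, 0.75, 1.25, 0.22, 1.8 , 1.88])]]
pick (0.403, 0.164) 60 [[array([ 0.3 ,  0.97,  1.31, -0.22,  1.89,  1.38])], [array([ 0.3 ,  0.86,  1.3 , -0.23,  2.01,  1.35])]]
pick (0.403, 0.164) 50 [[array([ 0.29,  0.86,  1.41, -0.2 ,  1.72,  1.37])], [array([ 0.29,  0.75,  1.39, -0.2 ,  1.86,  1.35])]]
pick (0.403, 0.164) 40 [[array([ 0.27,  0.74,  1.53, -0.17,  1.55,  1.36])], [array([ 0.27,  0.63,  1.49, -0.17,  1.7 ,  1.34])]]
```

```bash
cat > go.py <<'E'
import sys
from h import *
from kin import tool,ik
np.set_printoptions(precision=4,suppress=True)
def delta(yaw,b,gp):
    o=observe(); p,Rm=tool(np.radians(yaw),np.radians(b),gp)
    d=p-o["tool_pos"]; w=R.from_matrix(Rm@R.from_quat(o["ee_rot"]).as_matrix().T).as_rotvec()
    print("shift",d,"rot",w,"rows",round(max(np.linalg.norm(d)/.0417,np.degrees(np.linalg.norm(w))/7.16),1))
if __name__=="__main__":
    a=[float(x) for x in sys.argv[1:]]; delta(a[0],a[1],a[2:5])
E
python3 go.py 10.2 0 .5286 -.1166 .15
python3 - <<'E'
from h import *
T=lambda a:np.array(a,float)/6+[120,140]-.42
print(unp("top",T([(62,241),(180,257),(155,350),(50,333)]),.054),unp("top",T([(184,60),(302,60),(302,155),(184,155)]),.054))
E
```

```text
shift [ 0.0351 -0.1041 -0.1342] rot [-0.0807 -0.5582 -1.5302] rows 13.1
[[0.57073251 0.4622316  0.054     ]
 [0.56110798 0.39733014 0.054     ]
 [0.51000498 0.40948033 0.054     ]
 [0.51998942 0.46697157 0.054     ]] [[0.67157634 0.39825385 0.054     ]
 [0.67080829 0.33290897 0.054     ]
 [0.61720686 0.33177383 0.054     ]
 [0.6179642  0.39674348 0.054     ]]
```

Request:
servo_tool --rows '[0.035, -0.104, -0.1, -0.081, -0.558, -1.53, -1, 0.035, -0.104, -0.1, -0.081, -0.558, -1.53, -1, 0.035, -0.104, -0.1, -0.081, -0.558, -1.53, -1, 0.035, -0.104, -0.1, -0.081, -0.558, -1.53, -1, 0.035, -0.104, -0.1, -0.081, -0.558, -1.53, -1, 0.035, -0.104, -0.1, -0.081, -0.558, -1.53, -1, 0.035, -0.104, -0.1, -0.081, -0.558, -1.53, -1, 0.035, -0.104, -0.1, -0.081, -0.558, -1.53, -1, 0.035, -0.104, -0.1, -0.081, -0.558, -1.53, -1, 0.035, -0.104, -0.1, -0.081, -0.558, -1.53, -1]'

```text
clock: 3.28
tool_pos: [0.5275, -0.1189, 0.1943]
ee_rot: [0.499, 0.865, -0.034, -0.049]
ft_force: [0.3, -0.3, -0.4]
width: 0.0927
```

```bash
python3 log.py; python3 go.py -79.8 0 .5286 -.1166 .13;python3 go.py -40 0 .5286 -.1166 .13
```

```text
t 3.28 p [ 0.5275 -0.1189  0.1943] yaw_y 30.19 z [-0.1192 -0.01   -0.9928] q [-0.3927  0.35    1.5379 -0.0561  1.3606 -0.9022] F [ 0.2957 -0.2666 -0.3721] w 0.0927
shift [ 0.0011  0.0023 -0.0583] rot [-0.1077 -0.09   -1.9143] rows 15.4
shift [ 0.0011  0.0023 -0.0583] rot [-0.0642 -0.1103 -1.2207] rows 9.8
```

Request:
servo_tool --rows '[0.001, 0.002, -0.04, -0.108, -0.09, -1.914, -0.3, 0.001, 0.002, -0.04, -0.108, -0.09, -1.914, -0.3, 0.001, 0.002, -0.04, -0.108, -0.09, -1.914, -0.3, 0.001, 0.002, -0.04, -0.108, -0.09, -1.914, -0.3, 0.001, 0.002, -0.04, -0.108, -0.09, -1.914, -0.3, 0.001, 0.002, -0.04, -0.108, -0.09, -1.914, -0.3, 0.001, 0.002, -0.04, -0.108, -0.09, -1.914, -0.3, 0.001, 0.002, -0.04, -0.108, -0.09, -1.914, -0.3, 0.001, 0.002, -0.04, -0.108, -0.09, -1.914, -0.3, 0.001, 0.002, -0.04, -0.108, -0.09, -1.914, -0.3]'

```text
clock: 4.12
tool_pos: [0.5284, -0.1166, 0.1544]
ee_rot: [0.912, 0.41, -0.012, -0.022]
ft_force: [-0.1, -1.6, 0.4]
width: 0.0606
```

```bash
python3 log.py; python3 go.py -79.8 0 .5286 -.1166 .13
```

```text
t 4.12 p [ 0.5284 -0.1166  0.1544] yaw_y -41.56 z [-0.0405  0.0292 -0.9988] q [-0.4297  0.3462  1.6445  0.0104  1.1999  0.2914] F [-0.0665 -1.5646  0.4118] w 0.0606
shift [ 0.0002  0.     -0.0184] rot [-0.0417 -0.0292 -0.6674] rows 5.4
```

Request:
servo_tool --rows '[0, 0, 0, -0.042, -0.029, -0.667, -0.3, 0, 0, 0, -0.042, -0.029, -0.667, -0.3, 0, 0, 0, -0.042, -0.029, -0.667, -0.3, 0, 0, 0, -0.042, -0.029, -0.667, -0.3, 0, 0, 0, -0.042, -0.029, -0.667, -0.3, 0, 0, 0, -0.042, -0.029, -0.667, -0.3, 0, 0, -0.03, -0.042, -0.029, -0.667, -0.3, 0, 0, -0.03, -0.042, -0.029, -0.667, -0.3]'

```text
clock: 4.78
tool_pos: [0.5261, -0.1156, 0.1211]
ee_rot: [0.996, 0.092, -0.003, -0.002]
ft_force: [-2.2, 1.3, -0.5]
width: 0.0604
```

```bash
python3 log.py; python3 go.py -79.8 0 .5286 -.1166 .07; python3 - <<'E'
from h import *
im=crop("top","k1",235,110,170,125,4)
im=crop("scene","k2",180,150,130,130,5)
E
```

```text
t 4.78 p [ 0.5261 -0.1156  0.1211] yaw_y -79.42 z [-0.006   0.0042 -1.    ] q [-0.4243  0.3566  1.7217  0.0015  1.0705  0.9611] F [-2.2158  1.2654 -0.4755] w 0.0604
shift [ 0.0025 -0.001  -0.0451] rot [-0.0042 -0.006  -0.0067] rows 1.1
```

View pics/k2.png

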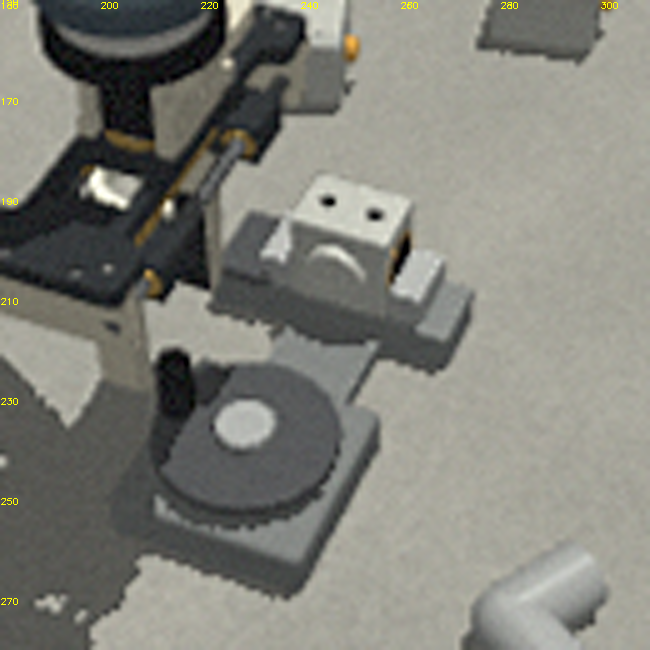

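Request:
servo_tool --rows '[0.0025, -0.001, -0.024, -0.004, -0.006, -0.007, -0.4, 0.0025, -0.001, -0.045, -0.004, -0.006, -0.007, -0.4, 0.0025, -0.001, -0.045, -0.004, -0.006, -0.007, -0.4, 0.0025, -0.001, -0.045, -0.004, -0.006, -0.007, -0.4, 0.0025, -0.001, -0.045, -0.004, -0.006, -0.007, 0.8, 0.0025, -0.001, -0.045, -0.004, -0.006, -0.007, 0.8, 0.0025, -0.001, -0.045, -0.004, -0.006, -0.007, 0.8, 0.0025, -0.001, -0.045, -0.004, -0.006, -0.007, 0.8, 0.0025, -0.001, -0.045, -0.004, -0.006, -0.007, 0.8]' --newtons 35

```text
clock: 5.63
tool_pos: [0.5314, -0.1173, 0.0793]
ee_rot: [0.996, 0.089, 0.002, 0.002]
ft_force: [1.1, -0.4, -0.1]
width: 0.0361
```

```bash
python3 log.py; python3 - <<'E'
from h import *
th=np.radians(np.arange(0,361,20)); c=.036
for k in range(19): print(k*20,(c*np.array([np.cos(np.radians(190.2)+th[k])-np.cos(np.radians(190.2)),np.sin(np.radians(190.2)+th[k])-np.sin(np.radians(190.2))])).round(4))
E
```

```text
t 5.63 p [ 0.5314 -0.1173  0.0793] yaw_y -79.73 z [ 0.0038 -0.0027 -1.    ] q [-0.4217  0.4117  1.7593 -0.0011  0.966   0.9705] F [ 1.1031 -0.4444 -0.1067] w 0.0361
0 [0. 0.]
20 [ 0.0043 -0.0117]
40 [ 0.0124 -0.0213]
60 [ 0.0232 -0.0275]
80 [ 0.0356 -0.0296]
100 [ 0.0479 -0.0274]
120 [ 0.0587 -0.0211]
140 [ 0.0667 -0.0115]
160 [0.0709 0.0002]
180 [0.0709 0.0128]
200 [0.0665 0.0245]
220 [0.0585 0.034 ]
240 [0.0476 0.0402]
260 [0.0353 0.0424]
280 [0.023  0.0402]
300 [0.0122 0.0339]
320 [0.0042 0.0243]
340 [-0.      0.0125]
360 [-0.  0.]
```

Request:
servo_tool --rows '[-0.0027, 0.0007, -0.003, 0, 0, 0, 0.9, -0.0027, 0.0007, -0.003, 0, 0, 0, 0.9, -0.0027, 0.0007, -0.003, 0, 0, 0, 0.9, -0.0027, 0.0007, -0.003, 0, 0, 0, 0.9, -0.0027, 0.0007, -0.003, 0, 0, 0, 0.9]' --newtons 35

```text
clock: 6.05
tool_pos: [0.5278, -0.1161, 0.0753]
ee_rot: [0.996, 0.089, 0.001, 0.001]
ft_force: [-1.5, 0.9, -0.8]
width: 0.017
```

```bash
python3 log.py
```

```text
t 6.05 p [ 0.5278 -0.1161  0.0753] yaw_y -79.74 z [ 0.0014 -0.0015 -1.    ] q [-0.4226  0.4128  1.7702 -0.001   0.9567  0.9697] F [-1.473   0.9031 -0.826 ] w 0.017
```

Request:
servo_tool --rows '[0.0043, -0.0117, 0, 0, 0, 0, 0.9, 0.0124, -0.0213, 0, 0, 0, 0, 0.9, 0.0232, -0.0275, 0, 0, 0, 0, 0.9, 0.0356, -0.0296, 0, 0, 0, 0, 0.9, 0.0479, -0.0274, 0, 0, 0, 0, 0.9, 0.0587, -0.0211, 0, 0, 0, 0, 0.9, 0.0667, -0.0115, 0, 0, 0, 0, 0.9, 0.0709, 0.0002, 0, 0, 0, 0, 0.9, 0.0709, 0.0128, 0, 0, 0, 0, 0.9, 0.0709, 0.0128, 0, 0, 0, 0, 0.9]'

```text
clock: 6.88
tool_pos: [0.5987, -0.1034, 0.0753]
ee_rot: [0.996, 0.09, 0.0, 0.002]
ft_force: [-2.2, 0.0, 0.5]
width: 0.0174
```

```bash
python3 log.py
```

```text
t 6.88 p [ 0.5987 -0.1034  0.0753] yaw_y -79.67 z [ 0.001  -0.0032 -1.    ] q [-0.3528  0.5128  1.5968 -0.0031  1.03    1.0393] F [-2.2196  0.0427  0.5498] w 0.0174
```

Request:
servo_tool --rows '[-0.0044, 0.0117, 0, 0, 0, 0, 0.9, -0.0124, 0.0212, 0, 0, 0, 0, 0.9, -0.0233, 0.0274, 0, 0, 0, 0, 0.9, -0.0356, 0.0296, 0, 0, 0, 0, 0.9, -0.0479, 0.0274, 0, 0, 0, 0, 0.9, -0.0587, 0.0211, 0, 0, 0, 0, 0.9, -0.0667, 0.0115, 0, 0, 0, 0, 0.9, -0.0709, -0.0003, 0, 0, 0, 0, 0.9, -0.0709, -0.0128, 0, 0, 0, 0, 0.9, -0.0709, -0.0128, 0, 0, 0, 0, 0.9]'

```text
clock: 7.72
tool_pos: [0.528, -0.1169, 0.0754]
ee_rot: [0.996, 0.089, 0.001, 0.0]
ft_force: [-1.8, 1.0, -1.4]
width: 0.0176
```

Request:
servo_tool --rows '[0, 0, 0, 0, 0, 0, 0.9, 0, 0, 0, 0, 0, 0, 0.9, 0, 0, 0, 0, 0, 0, -0.3, 0, 0, 0, 0, 0, 0, -0.3, 0, 0, 0, 0, 0, 0, -0.3, 0, 0, 0.06, 0, 0, 0, -0.3, 0, 0, 0.1, 0, 0, 0, -1, 0, 0, 0.1, 0, 0, 0, -1]'

```text
clock: 8.38
tool_pos: [0.5309, -0.1171, 0.1809]
ee_rot: [0.996, 0.09, 0.005, 0.003]
ft_force: [1.1, 0.3, -0.5]
width: 0.0523
```

```bash
python3 log.py; python3 - <<'E'
from h import *
im=crop("top","w1",235,110,170,125,4)
im=crop("scene","w2",180,150,130,130,5)
E
```

```text
t 8.38 p [ 0.5309 -0.1171  0.1809] yaw_y -79.72 z [ 0.0099 -0.0051 -0.9999] q [-0.422   0.2915  1.6512 -0.0007  1.1879  0.9695] F [ 1.1383  0.2891 -0.4927] w 0.0523
```

View pics/w2.png

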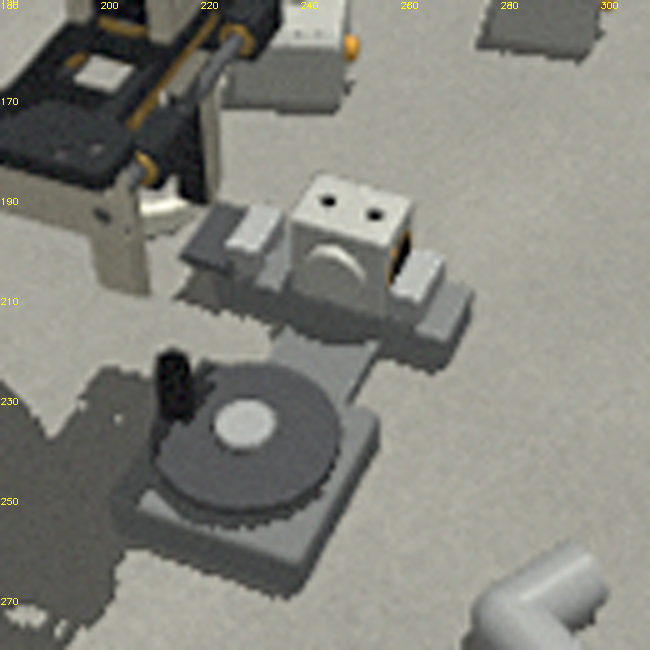

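View pics/w1.png

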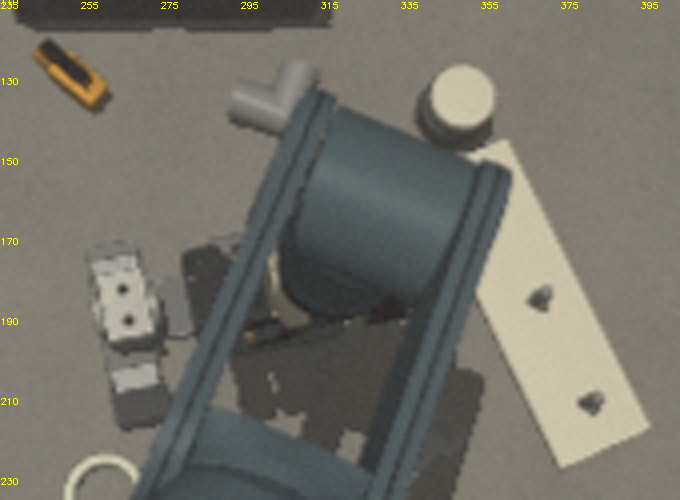

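```bash
python3 go.py -79.8 -45 .55 .0157 .16
```

```text
shift [ 0.023   0.1338 -0.0159] rot [-0.1341  0.7843 -0.0046] rows 6.4
```

Request:
servo_tool --rows '[0.023, 0.134, -0.016, -0.134, 0.784, -0.005, -1, 0.023, 0.134, -0.016, -0.134, 0.784, -0.005, -1, 0.023, 0.134, -0.016, -0.134, 0.784, -0.005, -1, 0.023, 0.134, -0.016, -0.134, 0.784, -0.005, -1, 0.023, 0.134, -0.016, -0.134, 0.784, -0.005, -1, 0.023, 0.134, -0.016, -0.134, 0.784, -0.005, -1, 0.023, 0.134, -0.016, -0.134, 0.784, -0.005, -1, 0.023, 0.134, -0.016, -0.134, 0.784, -0.005, -1, 0.023, 0.134, -0.016, -0.134, 0.784, -0.005, -1]'

```text
clock: 9.23
tool_pos: [0.5511, 0.0178, 0.1571]
ee_rot: [0.918, 0.081, -0.386, 0.032]
ft_force: [-0.4, -0.4, 0.1]
width: 0.093
```

```bash
python3 log.py;python3 go.py -79.8 -45 .542 .0157 .052;  python3 - <<'E'
from h import *
im=crop("scene","b1",180,130,130,130,5)
E
```

```text
t 9.23 p [0.5511 0.0178 0.1571] yaw_y -80.02 z [-0.7037 -0.1208 -0.7001] q [-0.0655  0.8371  1.0332 -0.1884  2.0453  1.3115] F [-0.3862 -0.3852  0.147 ] w 0.093
shift [-0.0049 -0.0014 -0.1008] rot [-0.0025 -0.0104  0.0038] rows 2.4
```

View pics/b1.png

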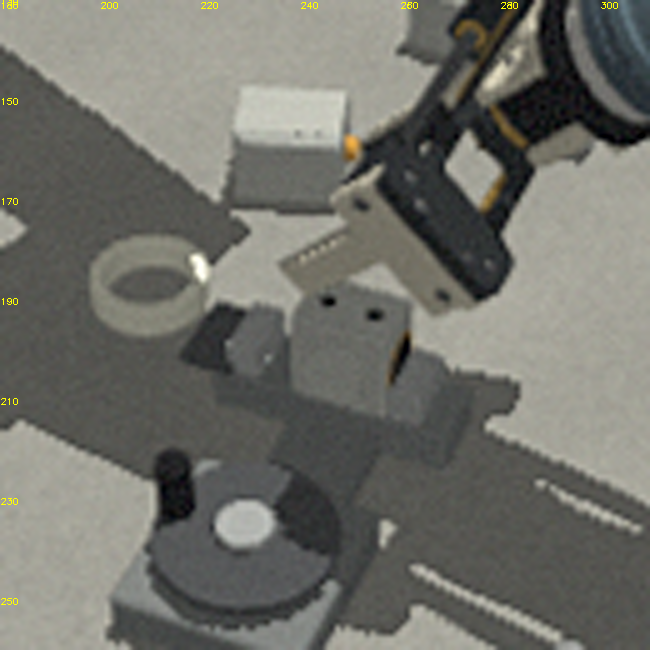

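Request:
servo_tool --rows '[-0.005, -0.0014, -0.035, -0.002, -0.01, 0.004, -1, -0.005, -0.0014, -0.07, -0.002, -0.01, 0.004, -1, -0.005, -0.0014, -0.1, -0.002, -0.01, 0.004, -1, -0.005, -0.0014, -0.1, -0.002, -0.01, 0.004, -1, -0.005, -0.0014, -0.1, -0.002, -0.01, 0.004, -1, -0.005, -0.0014, -0.1, -0.002, -0.01, 0.004, -1]'

```text
clock: 9.78
tool_pos: [0.5471, 0.0158, 0.0623]
ee_rot: [0.921, 0.082, -0.379, 0.034]
ft_force: [0.0, 0.1, -0.3]
width: 0.093
```

```bash
python3 log.py;python3 go.py -79.8 -45 .542 .0157 .052
```

```text
t 9.78 p [0.5471 0.0158 0.0623] yaw_y -79.85 z [-0.6922 -0.125  -0.7108] q [-0.0669  0.9137  1.1167 -0.18    1.8715  1.3427] F [ 0.0263  0.0975 -0.3042] w 0.093
shift [-0.001   0.0006 -0.006 ] rot [0.0004 0.0054 0.0008] rows 0.1
```

Request:
servo_tool --rows '[-0.001, 0.0006, -0.005, 0, 0.005, 0, -1, -0.001, 0.0006, -0.005, 0, 0.005, 0, -1, -0.001, 0.0006, -0.005, 0, 0.005, 0, 0.3, -0.001, 0.0006, -0.005, 0, 0.005, 0, 0.3, -0.001, 0.0006, -0.005, 0, 0.005, 0, 0.3, -0.001, 0.0006, -0.005, 0, 0.005, 0, 0.3, -0.001, 0.0006, -0.005, 0, 0.005, 0, 0.3, -0.001, 0.0006, -0.005, 0, 0.005, 0, 0.3, -0.001, 0.0006, -0.005, 0, 0.005, 0, 0.3]' --newtons 50

```text
clock: 10.53
tool_pos: [0.5452, 0.017, 0.0546]
ee_rot: [0.92, 0.082, -0.383, 0.034]
ft_force: [0.2, -0.3, 1.7]
width: 0.0515
```

```bash
python3 log.py;python3 go.py -79.8 -45 .542 .0157 .052
```

```text
t 10.53 p [0.5452 0.017  0.0546] yaw_y -79.83 z [-0.6986 -0.1247 -0.7046] q [-0.0655  0.9251  1.1192 -0.1789  1.867   1.3445] F [ 0.2375 -0.2568  1.7498] w 0.0515
shift [ 0.001  -0.0005  0.0016] rot [-0.0002 -0.0037  0.0005] rows 0.0
```

Request:
servo_tool --rows '[0, 0, 0.03, 0, 0, 0, 0.3, 0, 0, 0.06, 0, 0, 0, 0.3, 0, 0, 0.09, 0, 0, 0, 0.3, 0, 0, 0.1, 0, 0, 0, 0.3, 0, 0, 0.1, 0, 0, 0, 0.3]'

```text
clock: 10.95
tool_pos: [0.5468, 0.0167, 0.1567]
ee_rot: [0.921, 0.082, -0.38, 0.034]
ft_force: [0.9, -0.8, -3.4]
width: 0.0517
```

```bash
python3 log.py;python3 go.py -79.8 45 .5387 .0151 .14;python3 go.py -79.8 0 .5387 .0151 .14
```

```text
t 10.95 p [0.5468 0.0167 0.1567] yaw_y -79.82 z [-0.6938 -0.1254 -0.7092] q [-0.0656  0.8207  1.0593 -0.1907  2.0219  1.3133] F [ 0.8698 -0.7673 -3.4289] w 0.0517
shift [-0.0122 -0.0023 -0.0124] rot [ 0.2782 -1.543   0.0011] rows 12.5
shift [-0.0081 -0.0016 -0.0107] rot [ 0.1394 -0.77    0.0007] rows 6.3
```

Request:
servo_tool --rows '[-0.012, -0.002, -0.01, 0.278, -1.543, 0.001, 0.3, -0.012, -0.002, -0.01, 0.278, -1.543, 0.001, 0.3, -0.012, -0.002, -0.01, 0.278, -1.543, 0.001, 0.3, -0.012, -0.002, -0.01, 0.278, -1.543, 0.001, 0.3, -0.012, -0.002, -0.01, 0.278, -1.543, 0.001, 0.3, -0.012, -0.002, -0.01, 0.278, -1.543, 0.001, 0.3, -0.012, -0.002, -0.01, 0.278, -1.543, 0.001, 0.3, -0.012, -0.002, -0.01, 0.278, -1.543, 0.001, 0.3, -0.012, -0.002, -0.01, 0.278, -1.543, 0.001, 0.3, -0.012, -0.002, -0.01, 0.278, -1.543, 0.001, 0.3]'

```text
clock: 11.78
tool_pos: [0.531, 0.0156, 0.1428]
ee_rot: [0.971, 0.087, 0.222, -0.021]
ft_force: [0.8, 2.4, -4.9]
width: 0.0518
```

```bash
python3 log.py;python3 go.py -79.8 45 .5387 .0151 .14
```

```text
t 11.78 p [0.531  0.0156 0.1428] yaw_y -79.72 z [ 0.427   0.0792 -0.9008] q [-0.3215  0.117   2.0909  0.3992  0.571   0.7723] F [ 0.8083  2.4251 -4.8861] w 0.0518
shift [ 0.0035 -0.0013  0.0015] rot [ 0.0579 -0.3312 -0.0016] rows 2.7
```

Request:
servo_tool --rows '[0.0035, -0.0013, 0, 0.058, -0.331, -0.0016, 0.3, 0.0035, -0.0013, 0, 0.058, -0.331, -0.0016, 0.3, 0.0035, -0.0013, 0, 0.058, -0.331, -0.0016, 0.3, 0.0035, -0.0013, 0, 0.058, -0.331, -0.0016, 0.3, 0.0035, -0.0013, 0, 0.058, -0.331, -0.0016, 0.3, 0.0035, -0.0013, 0, 0.058, -0.331, -0.0016, 0.3, 0.0035, -0.0013, 0, 0.058, -0.331, -0.0016, 0.3, 0.0035, -0.0013, 0, 0.058, -0.331, -0.0016, 0.3]'

```text
clock: 12.45
tool_pos: [0.5338, 0.0145, 0.1408]
ee_rot: [0.922, 0.081, 0.377, -0.035]
ft_force: [-0.1, 0.5, -3.3]
width: 0.0517
```

```bash
python3 log.py;python3 go.py -79.8 45 .5387 .0151 .14; python3 - <<'E'
from h import *
im=crop("scene","b2",180,110,130,130,5)
crop("top","b3",200,110,170,125,4)
E
```

```text
t 12.45 p [0.5338 0.0145 0.1408] yaw_y -79.87 z [ 0.6901  0.1258 -0.7127] q [-0.4748  0.1057  2.3543  1.531   0.442  -0.4521] F [-0.1156  0.5125 -3.2518] w 0.0517
shift [ 0.0007 -0.0001  0.0034] rot [-0.002  -0.0084  0.0012] rows 0.1
```

View pics/b2.png

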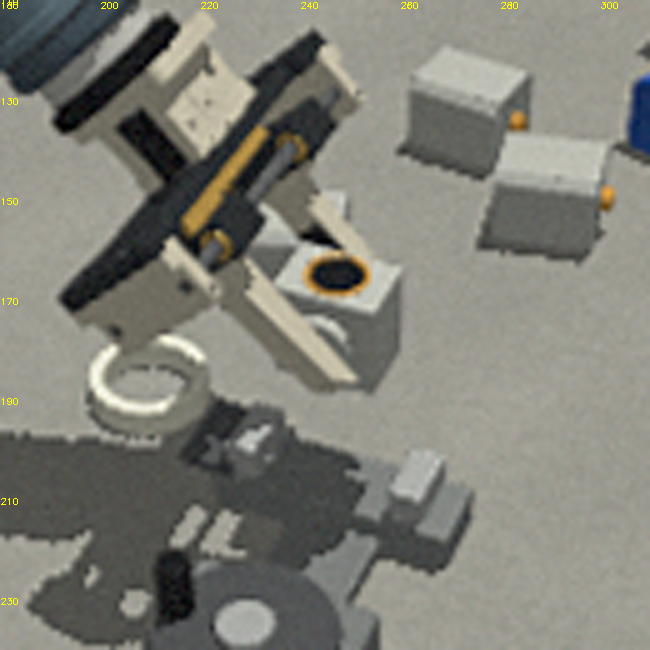

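```bash
python3 go.py -79.8 44.8 .5387 .0151 .051
```

```text
shift [-0.001  -0.0003 -0.0872] rot [-0.0025 -0.0032 -0.0011] rows 2.1
```

Request:
servo_tool --rows '[-0.0005, -0.0003, -0.03, 0, -0.003, 0, 0.3, -0.0005, -0.0003, -0.06, 0, -0.003, 0, 0.3, -0.0005, -0.0003, -0.078, 0, -0.003, 0, 0.3, -0.0005, -0.0003, -0.078, 0, -0.003, 0, 0.3, -0.0005, -0.0003, -0.078, 0, -0.003, 0, 0.3, -0.0005, -0.0003, -0.078, 0, -0.003, 0, 0.3]'

```text
clock: 13.05
tool_pos: [0.5363, 0.0147, 0.0654]
ee_rot: [0.92, 0.083, 0.38, -0.036]
ft_force: [0.0, 1.1, -3.1]
width: 0.0519
```

```bash
python3 log.py;python3 go.py -79.8 44.8 .5387 .0151 .051
```

```text
t 13.05 p [0.5363 0.0147 0.0654] yaw_y -79.65 z [ 0.6944  0.1289 -0.708 ] q [-0.4757  0.3397  2.4242  2.1082  0.5278 -1.1016] F [ 0.0001  1.0816 -3.0689] w 0.0519
shift [-0.0018 -0.0004 -0.0102] rot [-0.0032  0.0017 -0.0027] rows 0.2
```

Descend the last stretch gently, watching contact force.

Request:
servo_tool --rows '[-0.001, -0.0004, -0.004, 0, 0, -0.0025, 0.3, -0.001, -0.0004, -0.008, 0, 0, -0.0025, 0.3, -0.001, -0.0004, -0.01, 0, 0, -0.0025, 0.3, -0.001, -0.0004, -0.01, 0, 0, -0.0025, 0.3, -0.001, -0.0004, -0.01, 0, 0, -0.0025, 0.3]'

```text
clock: 13.47
tool_pos: [0.5362, 0.0136, 0.0574]
ee_rot: [0.92, 0.082, 0.382, -0.034]
ft_force: [0.3, -0.1, -3.7]
width: 0.0519
```

```bash
python3 log.py;python3 go.py -79.8 44.8 .5387 .0151 .051
```

```text
t 13.47 p [0.5362 0.0136 0.0574] yaw_y -79.8 z [ 0.6979  0.1251 -0.7051] q [-0.4773  0.3691  2.4334  2.1716  0.5508 -1.1744] F [ 0.315  -0.0948 -3.7315] w 0.0519
shift [-0.0016  0.0007 -0.0021] rot [-0.0005  0.0063 -0.    ] rows 0.1
```

Request:
servo_tool --rows '[-0.001, 0.0005, -0.0015, 0, 0.003, 0, 0.3, -0.001, 0.0005, -0.003, 0, 0.003, 0, 0.3, -0.001, 0.0005, -0.003, 0, 0.003, 0, 0.3, -0.001, 0.0005, -0.003, 0, 0.003, 0, 0.3]'

```text
clock: 13.8
tool_pos: [0.5354, 0.0142, 0.055]
ee_rot: [0.92, 0.082, 0.382, -0.034]
ft_force: [-5.4, -0.2, 7.8]
width: 0.052
```

```bash
python3 log.py;python3 go.py -79.8 44.8 .5387 .0151 .051;python3 - <<'E'
from h import *
im=crop("scene","b4",190,140,110,110,6)
E
```

```text
t 13.8 p [0.5354 0.0142 0.055 ] yaw_y -79.82 z [ 0.6976  0.1251 -0.7055] q [-0.4764  0.3762  2.4364  2.1857  0.556  -1.1897] F [-5.4341 -0.2306  7.7644] w 0.052
shift [-0.0009  0.0001  0.0002] rot [-0.0007  0.0057  0.0003] rows 0.0
```

View pics/b4.png

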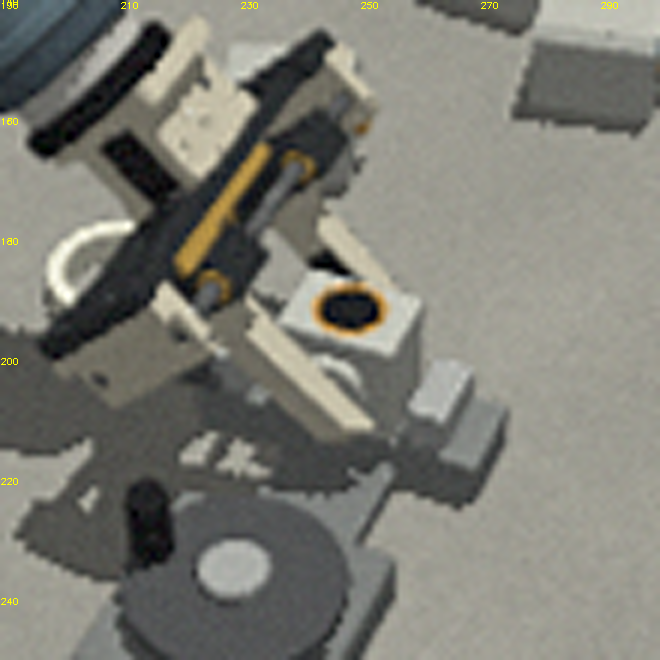

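Request:
servo_tool --rows '[0, 0, 0, 0, 0, 0, -0.3, 0, 0, 0, 0, 0, 0, -0.6, 0, 0, 0, 0, 0, 0, -1, 0, 0, 0, 0, 0, 0, -1, 0, 0, 0, 0, 0, 0, -1, -0.01, 0, 0.03, 0, 0, 0, -1, -0.02, 0, 0.06, 0, 0, 0, -1, -0.03, 0, 0.09, 0, 0, 0, -1, -0.03, 0, 0.12, 0, 0, 0, -1, -0.03, 0, 0.12, 0, 0, 0, -1]'

```text
clock: 14.68
tool_pos: [0.5054, 0.0152, 0.169]
ee_rot: [0.92, 0.082, 0.381, -0.036]
ft_force: [0.8, 0.6, 0.6]
width: 0.0927
```

```bash
python3 log.py;python3 go.py -79.8 0 .5286 -.1166 .13;python3 - <<'E'
from h import *
im=crop("scene","b5",190,140,110,110,6)
im=crop("top","b6",235,150,90,80,7)
E
```

```text
t 14.68 p [0.5054 0.0152 0.169 ] yaw_y -79.7 z [ 0.6951  0.1286 -0.7073] q [-0.531  -0.0208  2.3828  1.3229  0.4978 -0.2647] F [0.7665 0.6224 0.5586] w 0.0927
shift [ 0.0232 -0.1318 -0.033 ] rot [-0.1427  0.7721 -0.0004] rows 6.3
```

View pics/b5.png

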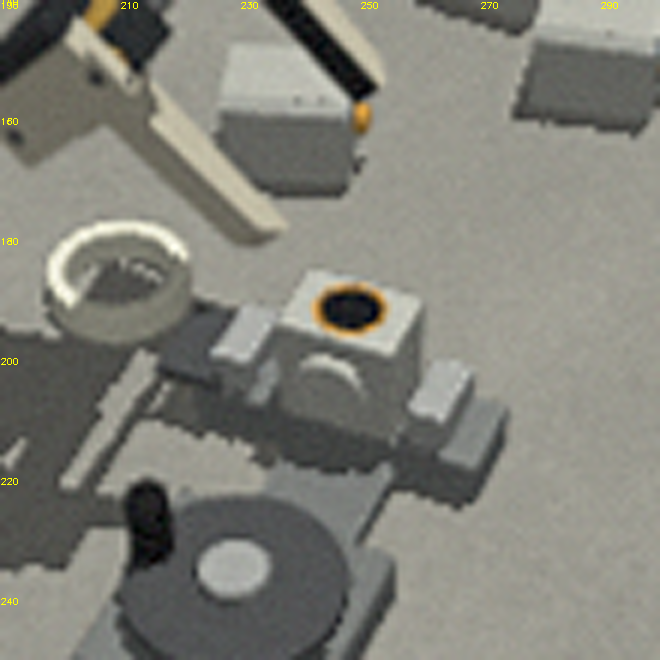

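Request:
servo_tool --rows '[0.023, -0.132, 0, -0.143, 0.772, 0, -0.3, 0.023, -0.132, 0, -0.143, 0.772, 0, -0.3, 0.023, -0.132, 0, -0.143, 0.772, 0, -0.3, 0.023, -0.132, 0, -0.143, 0.772, 0, -0.3, 0.023, -0.132, 0, -0.143, 0.772, 0, -0.3, 0.023, -0.132, 0, -0.143, 0.772, 0, -0.3, 0.023, -0.132, 0, -0.143, 0.772, 0, -0.3, 0.023, -0.132, 0, -0.143, 0.772, 0, -0.3, 0.023, -0.132, -0.03, -0.143, 0.772, 0, -0.3, 0.023, -0.132, -0.03, -0.143, 0.772, 0, -0.3]'

```text
clock: 15.62
tool_pos: [0.5284, -0.1137, 0.1325]
ee_rot: [0.996, 0.092, -0.003, -0.004]
ft_force: [-1.0, 0.5, -0.9]
width: 0.0605
```

```bash
python3 log.py;python3 go.py -79.8 0 .528 -.1169 .07; python3 - <<'E'
from h import *
p=unp("scene",[(190+350/6-.42, 140+308/6-.42)],.079); print(p, R.from_euler('z',-10.2,degrees=True).apply(p-[.542,.0157,0]))
E
```

```text
t 15.62 p [ 0.5284 -0.1137  0.1325] yaw_y -79.44 z [-0.0075  0.0079 -0.9999] q [-0.4212  0.3475  1.7027  0.0046  1.1015  0.9632] F [-1.0104  0.5197 -0.8926] w 0.0605
shift [-0.0004 -0.0032 -0.0565] rot [-0.0079 -0.0074 -0.0063] rows 1.4
[[0.5379655  0.01325159 0.079     ]] [[-0.00440432 -0.00169526  0.079     ]]
```

Request:
servo_tool --rows '[0, -0.003, -0.03, -0.006, -0.006, -0.006, -0.3, 0, -0.003, -0.056, -0.006, -0.006, -0.006, -0.3, 0, -0.003, -0.056, -0.006, -0.006, -0.006, -0.3, 0, -0.003, -0.056, -0.006, -0.006, -0.006, -0.3, 0, -0.003, -0.056, -0.006, -0.006, -0.006, -0.3]'

```text
clock: 16.03
tool_pos: [0.5292, -0.1196, 0.0831]
ee_rot: [0.996, 0.087, 0.004, 0.003]
ft_force: [-0.2, -1.3, 0.2]
width: 0.0606
```

```bash
python3 log.py;python3 go.py -79.8 0 .528 -.1169 .07
```

```text
t 16.03 p [ 0.5292 -0.1196  0.0831] yaw_y -80.06 z [ 0.0077 -0.0044 -1.    ] q [-0.4274  0.402   1.7636 -0.001   0.9671  0.9704] F [-0.2058 -1.3475  0.2073] w 0.0606
shift [-0.0012  0.0027 -0.0071] rot [0.0044 0.0078 0.0045] rows 0.2
```

Request:
servo_tool --rows '[-0.001, 0.0025, -0.006, 0.003, 0.005, 0.004, -0.3, -0.001, 0.0025, -0.006, 0.003, 0.005, 0.004, 0.9, -0.001, 0.0025, -0.006, 0.003, 0.005, 0.004, 0.9, -0.001, 0.0025, -0.006, 0.003, 0.005, 0.004, 0.9, -0.001, 0.0025, -0.006, 0.003, 0.005, 0.004, 0.9, -0.001, 0.0025, -0.006, 0.003, 0.005, 0.004, 0.9, -0.001, 0.0025, -0.006, 0.003, 0.005, 0.004, 0.9, -0.001, 0.0025, -0.006, 0.003, 0.005, 0.004, 0.9, -0.001, 0.0025, -0.006, 0.003, 0.005, 0.004, 0.9]' --newtons 35

```text
clock: 16.78
tool_pos: [0.5281, -0.1171, 0.0765]
ee_rot: [0.996, 0.088, 0.001, 0.001]
ft_force: [-0.9, 0.6, 0.6]
width: 0.0173
```

```bash
python3 log.py;python3 go.py -79.8 0 .528 -.1169 .07
```

```text
t 16.78 p [ 0.5281 -0.1171  0.0765] yaw_y -79.85 z [ 0.0022 -0.0026 -1.    ] q [-0.4236  0.4115  1.7687 -0.0018  0.9584  0.9711] F [-0.9291  0.5537  0.5601] w 0.0173
shift [-0.0001  0.0002 -0.0005] rot [0.0026 0.0022 0.0009] rows 0.0
```

Request:
servo_tool --rows '[0, 0.0125, 0, 0, 0, 0, 0.9, 0.0042, 0.0243, 0, 0, 0, 0, 0.9, 0.0122, 0.0339, 0, 0, 0, 0, 0.9, 0.023, 0.0402, 0, 0, 0, 0, 0.9, 0.0353, 0.0424, 0, 0, 0, 0, 0.9, 0.0476, 0.0402, 0, 0, 0, 0, 0.9, 0.0585, 0.034, 0, 0, 0, 0, 0.9, 0.0665, 0.0245, 0, 0, 0, 0, 0.9, 0.0709, 0.0128, 0, 0, 0, 0, 0.9, 0.0709, 0.0128, 0, 0, 0, 0, 0.9]'

```text
clock: 17.62
tool_pos: [0.599, -0.1045, 0.0765]
ee_rot: [0.996, 0.088, 0.0, 0.001]
ft_force: [-1.2, 0.4, 4.2]
width: 0.0174
```

```bash
python3 log.py
```

```text
t 17.62 p [ 0.599  -0.1045  0.0765] yaw_y -79.86 z [ 0.0009 -0.0017 -1.    ] q [-0.3552  0.5123  1.5942 -0.0015  1.0337  1.0395] F [-1.1771  0.3863  4.2042] w 0.0174
```

Request:
servo_tool --rows '[0, -0.0126, 0, 0, 0, 0, 0.9, -0.0042, -0.0243, 0, 0, 0, 0, 0.9, -0.0122, -0.0339, 0, 0, 0, 0, 0.9, -0.023, -0.0402, 0, 0, 0, 0, 0.9, -0.0353, -0.0424, 0, 0, 0, 0, 0.9, -0.0477, -0.0403, 0, 0, 0, 0, 0.9, -0.0585, -0.0341, 0, 0, 0, 0, 0.9, -0.0666, -0.0245, 0, 0, 0, 0, 0.9, -0.0693, -0.0189, 0, 0, 0, 0, 0.9, -0.0693, -0.0189, 0, 0, 0, 0, 0.9]'

```text
clock: 18.45
tool_pos: [0.53, -0.1233, 0.0766]
ee_rot: [0.996, 0.089, 0.002, 0.002]
ft_force: [2.1, -1.5, -2.1]
width: 0.0173
```

```bash
python3 log.py
```

```text
t 18.45 p [ 0.53   -0.1233  0.0766] yaw_y -79.83 z [ 0.0038 -0.004  -1.    ] q [-0.4324  0.4151  1.7623 -0.0025  0.959   0.9624] F [ 2.1447 -1.4834 -2.0976] w 0.0173
```

Request:
servo_tool --rows '[-0.001, 0.003, 0, 0, 0, 0, 0.9, -0.0016, 0.0061, 0, 0, 0, 0, 0.9, -0.002, 0.009, 0, 0, 0, 0, 0.9, -0.002, 0.009, 0, 0, 0, 0, 0.9, -0.002, 0.009, 0, 0, 0, 0, 0.9]'

```text
clock: 18.87
tool_pos: [0.5277, -0.1146, 0.0765]
ee_rot: [0.996, 0.089, 0.001, 0.002]
ft_force: [0.0, -3.1, 0.3]
width: 0.0172
```

```bash
python3 log.py
```

```text
t 18.87 p [ 0.5277 -0.1146  0.0765] yaw_y -79.84 z [ 0.002  -0.0032 -1.    ] q [-0.4192  0.4101  1.7709 -0.0026  0.9575  0.9758] F [ 0.0366 -3.0942  0.3227] w 0.0172
```

Request:
servo_tool --rows '[0, 0.003, 0, 0, 0, 0, 0.9, 0, 0.006, 0, 0, 0, 0, 0.9, 0, 0.006, 0, 0, 0, 0, 0.9, 0, 0.006, 0, 0, 0, 0, 0.9]'

```text
clock: 19.2
tool_pos: [0.5274, -0.1098, 0.0765]
ee_rot: [0.996, 0.089, 0.0, 0.003]
ft_force: [-1.4, -6.7, 1.1]
width: 0.0173
```

```bash
python3 log.py
```

```text
t 19.2 p [ 0.5274 -0.1098  0.0765] yaw_y -79.83 z [ 0.0014 -0.005  -1.    ] q [-0.4098  0.4083  1.774  -0.0049  0.956   0.9864] F [-1.409  -6.6588  1.1136] w 0.0173
```

Request:
servo_tool --rows '[0.0005, 0.003, 0, 0, 0, 0, 0.9, 0.001, 0.006, 0, 0, 0, 0, 0.9, 0.001, 0.006, 0, 0, 0, 0, 0.9, 0.001, 0.006, 0, 0, 0, 0, 0.9]'

```text
clock: 19.53
tool_pos: [0.5277, -0.1054, 0.0765]
ee_rot: [0.996, 0.089, -0.0, 0.004]
ft_force: [-4.5, -12.8, 0.8]
width: 0.0169
```

```bash
python3 log.py; python3 - <<'E'
from h import *
im=crop("scene","c5",190,140,110,110,6)
E
```

```text
t 19.53 p [ 0.5277 -0.1054  0.0765] yaw_y -79.8 z [ 0.     -0.0075 -1.    ] q [-0.4     0.408   1.7745 -0.0084  0.9562  0.9976] F [ -4.4983 -12.8454   0.8039] w 0.0169
```

View pics/c5.png

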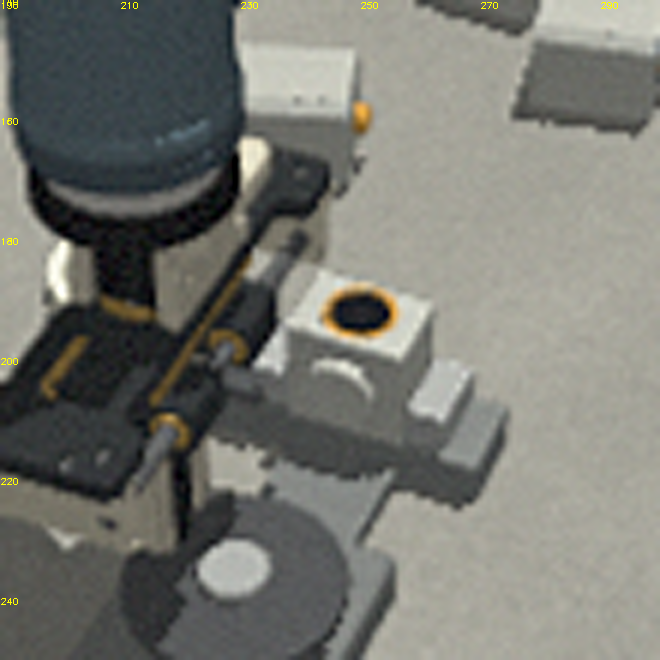

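Request:
servo_tool --rows '[-0.0003, -0.0015, 0, 0, 0, 0, 0.9, -0.0003, -0.0015, 0, 0, 0, 0, 0.9, -0.0003, -0.0015, 0, 0, 0, 0, -0.3, -0.0003, -0.0015, 0, 0, 0, 0, -0.3, -0.0003, -0.0015, 0, 0, 0, 0, -0.3, -0.0003, -0.0015, 0, 0, 0, 0, -0.3, 0, 0, 0.05, 0, 0, 0, -0.3, 0, 0, 0.1, 0, 0, 0, -0.5, 0, 0, 0.1, 0, 0, 0, -1, 0, 0, 0.1, 0, 0, 0, -1]'

```text
clock: 20.42
tool_pos: [0.5312, -0.1025, 0.1812]
ee_rot: [0.996, 0.089, 0.005, 0.003]
ft_force: [1.0, -0.8, -0.4]
width: 0.0664
```

```bash
python3 log.py; python3 - <<'E'
from h import *
im=crop("scene","c6",190,140,110,110,6)
im=crop("top","c7",120,130,200,120,4)
E
```

```text
t 20.42 p [ 0.5312 -0.1025  0.1812] yaw_y -79.82 z [ 0.01   -0.0051 -0.9999] q [-0.3964  0.2866  1.6573 -0.0009  1.1866  0.997 ] F [ 0.9684 -0.8115 -0.3805] w 0.0664
```

View pics/c6.png

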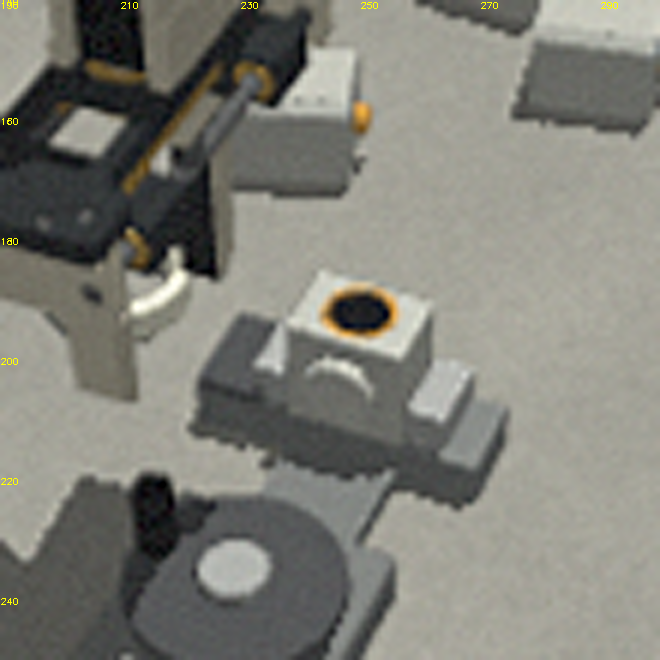

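View pics/c7.png

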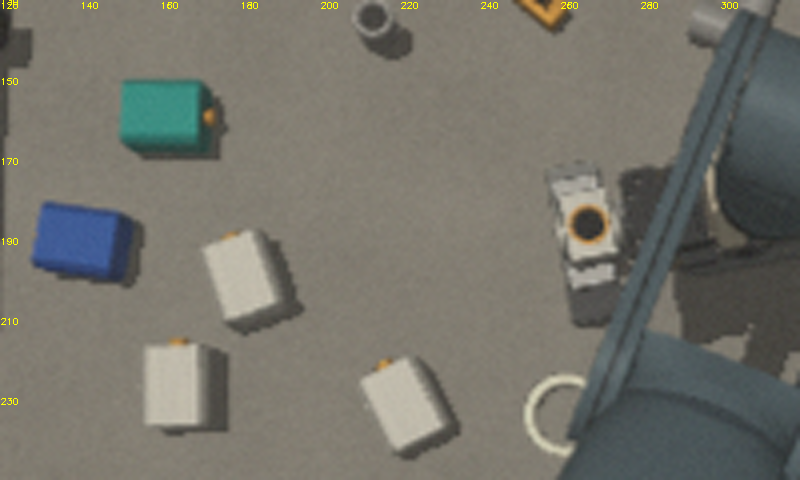

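```bash
python3 - <<'E'
from h import *
for p in ([.528,-.1165,.079],[.5277,-.1054,.079],[.528,-.110,.079]):
    print((proj("scene",[p])[0]-[190,140])*6)
import subprocess
a=cv2.imread("pics/b5.png");b=cv2.imread("pics/c6.png")
cv2.imwrite("pics/cmp.png",cv2.resize(np.hstack([a[440:600,80:240],b[440:600,80:240]]),None,fx=2.4,fy=2.4))
E
```

```text
[144.60261126 485.9149369 ]
[160.97098778 468.11511163]
[154.57856341 475.63347   ]
```

View pics/cmp.png

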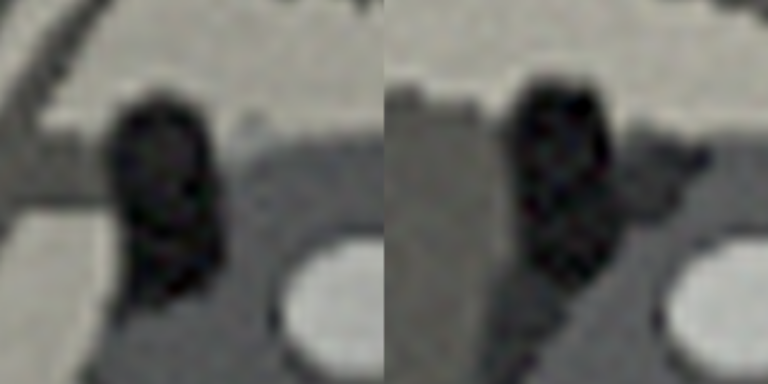

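```bash
python3 go.py -68 -35 .518 .298 .14; python3 - <<'E'
from kin import *
np.set_printoptions(precision=2,suppress=True)
for pg in [(.640,-.292),(.553,-.330),(.466,-.368)]:
  for z in (.054,.112,.2):
    p,Rm=tool(np.radians(-66.4),np.radians(55),[*pg,z]); print(ik(p,Rm,12))
p,Rm=tool(np.radians(-68),np.radians(-35),[.518,.298,.027]); print(ik(p,Rm,12))
E
```

```text
shift [-0.0074  0.401  -0.0317] rot [-0.1675  0.5909  0.1991] rows 9.6
[array([-1.02,  0.69,  1.82,  1.27,  1.01, -0.81])]
[array([-1.02,  0.59,  1.8 ,  1.21,  1.05, -0.68])]
[array([-1.02,  0.46,  1.75,  1.12,  1.13, -0.49])]
[array([-1.2 ,  0.67,  1.88,  1.17,  1.1 , -0.89])]
[array([-1.2 ,  0.57,  1.86,  1.12,  1.15, -0.77])]
[array([-1.2 ,  0.43,  1.81,  1.05,  1.24, -0.58])]
[array([-1.38,  0.66,  1.9 ,  1.04,  1.18, -0.95])]
[array([-1.38,  0.56,  1.88,  1.  ,  1.24, -0.84])]
[array([-1.38,  0.41,  1.83,  0.96,  1.36, -0.67])]
[array([ 0.35,  0.92,  1.08, -0.02,  1.75,  1.54])]
```

Request:
servo_tool --rows '[-0.007, 0.401, -0.012, -0.168, 0.591, 0.199, -1, -0.007, 0.401, -0.012, -0.168, 0.591, 0.199, -1, -0.007, 0.401, -0.012, -0.168, 0.591, 0.199, -1, -0.007, 0.401, -0.012, -0.168, 0.591, 0.199, -1, -0.007, 0.401, -0.012, -0.168, 0.591, 0.199, -1, -0.007, 0.401, -0.012, -0.168, 0.591, 0.199, -1, -0.007, 0.401, -0.012, -0.168, 0.591, 0.199, -1, -0.007, 0.401, -0.012, -0.168, 0.591, 0.199, -1, -0.007, 0.401, -0.012, -0.168, 0.591, 0.199, -1, -0.007, 0.401, -0.032, -0.168, 0.591, 0.199, -1]'

```text
clock: 21.35
tool_pos: [0.5208, 0.3032, 0.1446]
ee_rot: [0.936, 0.183, -0.295, 0.057]
ft_force: [0.2, 0.8, 1.1]
width: 0.0932
```

Request:
servo_tool --rows '[0, 0, 0, 0, 0, 0, -1, 0, 0, 0, 0, 0, 0, -1, 0, 0, 0, 0, 0, 0, -1]'

```text
clock: 21.6
tool_pos: [0.5208, 0.2977, 0.1428]
ee_rot: [0.935, 0.182, -0.297, 0.058]
ft_force: [0.5, 0.2, -0.2]
width: 0.0932
```

```bash
python3 log.py; python3 go.py -68 -35 .518 .298 .029;python3 - <<'E'
from h import *
im=crop("scene","d1",220,90,140,120,5)
im=crop("top","d2",120,130,200,120,4)
E
```

```text
t 21.6 p [0.5208 0.2977 0.1428] yaw_y -67.99 z [-0.5352 -0.2176 -0.8162] q [ 0.3467  0.8203  1.0021 -0.0243  1.9347  1.5323] F [ 0.5104  0.2121 -0.1799] w 0.0932
shift [ 0.0004  0.0016 -0.1089] rot [ 0.0031 -0.0042 -0.0002] rows 2.6
```

View pics/d1.png

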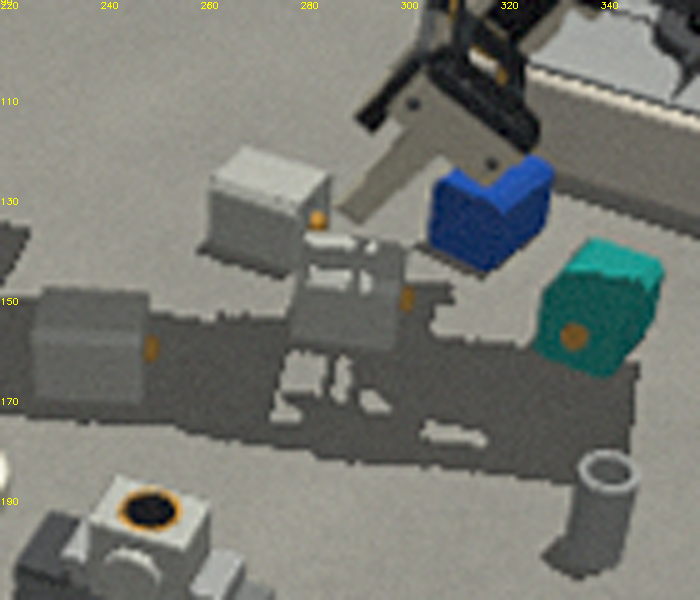

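View pics/d2.png

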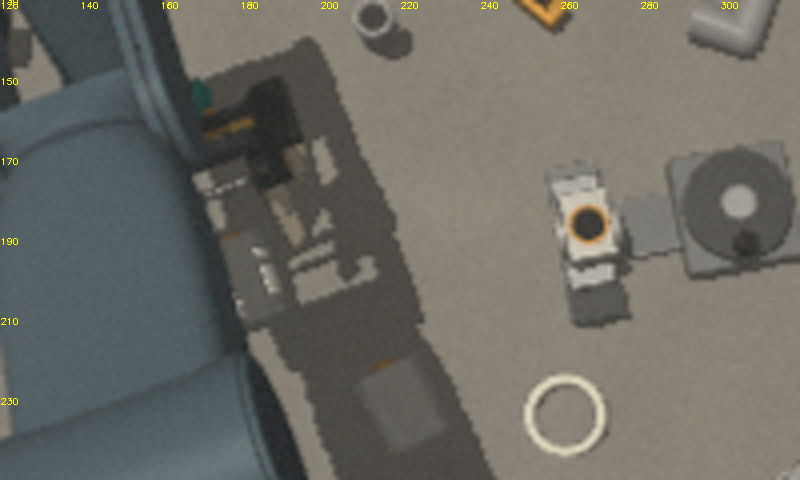

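Request:
servo_tool --rows '[0, 0.0015, -0.035, 0.003, -0.004, 0, -1, 0, 0.0015, -0.07, 0.003, -0.004, 0, -1, 0, 0.0015, -0.095, 0.003, -0.004, 0, -1, 0, 0.0015, -0.106, 0.003, -0.004, 0, -1, 0, 0.0015, -0.106, 0.003, -0.004, 0, -1, 0, 0.0015, -0.106, 0.003, -0.004, 0, -1]'

```text
clock: 22.2
tool_pos: [0.5222, 0.2993, 0.0393]
ee_rot: [0.937, 0.181, -0.293, 0.057]
ft_force: [-0.1, -0.1, 0.2]
width: 0.093
```

```bash
python3 log.py; python3 go.py -68 -35 .518 .298 .032;python3 - <<'E'
from h import *
im=crop("scene","d3",240,90,100,90,7)
E
```

```text
t 22.2 p [0.5222 0.2993 0.0393] yaw_y -68.08 z [-0.5292 -0.2126 -0.8214] q [ 0.3468  0.9134  1.0759 -0.0205  1.7588  1.5375] F [-0.0597 -0.0878  0.1829] w 0.093
shift [-0.001   0.     -0.0024] rot [-0.0018  0.0036  0.0015] rows 0.1
```

View pics/d3.png

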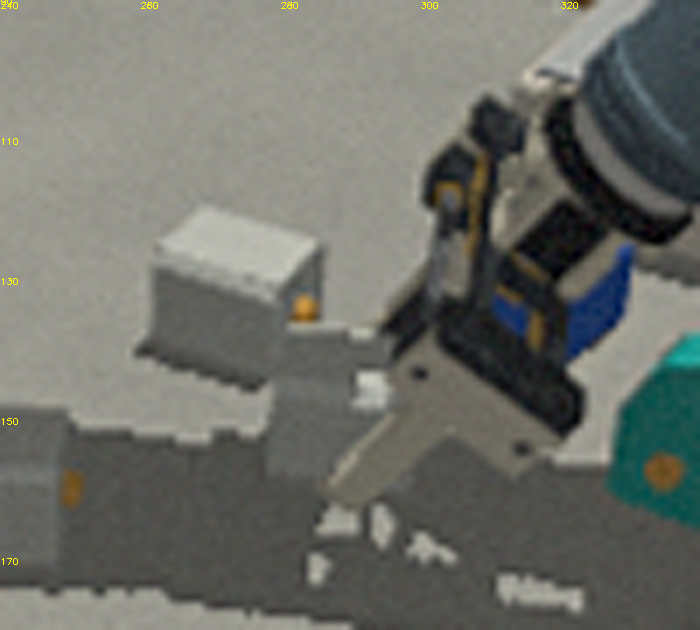

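Good alignment; close at 40 N, then lift slightly.

Request:
servo_tool --rows '[-0.001, 0, -0.002, 0, 0, 0, 0.3, -0.001, 0, -0.002, 0, 0, 0, 0.3, -0.001, 0, -0.002, 0, 0, 0, 0.3, -0.001, 0, -0.002, 0, 0, 0, 0.3, -0.001, 0, -0.002, 0, 0, 0, 0.3, -0.001, 0, -0.002, 0, 0, 0, 0.3, -0.001, 0, -0.002, 0, 0, 0, 0.3]' --newtons 40

```text
clock: 22.83
tool_pos: [0.5205, 0.3004, 0.0367]
ee_rot: [0.937, 0.182, -0.293, 0.057]
ft_force: [-0.4, 2.1, 2.6]
width: 0.0535
```

```bash
python3 log.py; python3 go.py -68 -35 .518 .298 .032
```

```text
t 22.83 p [0.5205 0.3004 0.0367] yaw_y -68.0 z [-0.5291 -0.2131 -0.8214] q [ 0.3491  0.9146  1.0806 -0.0196  1.7531  1.5381] F [-0.4496  2.1263  2.5736] w 0.0535
shift [ 0.0007 -0.0011  0.0002] rot [-0.0022  0.0033 -0.0001] rows 0.0
```

Request:
servo_tool --rows '[0, 0, 0.04, 0, 0, 0, 0.3, 0, 0, 0.08, 0, 0, 0, 0.3, 0, 0, 0.12, 0, 0, 0, 0.3, 0, 0, 0.16, 0, 0, 0, 0.3, 0.01, -0.04, 0.17, 0, 0, 0, 0.3, 0.02, -0.08, 0.17, 0, 0, 0, 0.3]'

```text
clock: 23.33
tool_pos: [0.5417, 0.222, 0.2106]
ee_rot: [0.938, 0.185, -0.289, 0.057]
ft_force: [1.4, -0.4, -2.4]
width: 0.0537
```

```bash
python3 log.py; python3 go.py -66.4 55.2 .6356 -.2939 .2; python3 go.py -67 10 .59 0 .2
```

```text
t 23.33 p [0.5417 0.222  0.2106] yaw_y -67.71 z [-0.5208 -0.214  -0.8264] q [ 0.2463  0.7352  0.9899 -0.0891  2.0082  1.4151] F [ 1.427  -0.4159 -2.3639] w 0.0537
shift [ 0.0893 -0.5179 -0.0072] rot [ 0.6092 -1.4378  0.0185] rows 12.6
shift [ 0.0473 -0.2224 -0.0047] rot [ 0.298  -0.7128  0.012 ] rows 6.2
```

Request:
servo_tool --rows '[0.089, -0.518, -0.005, 0.609, -1.438, 0.0185, 0.3, 0.089, -0.518, -0.005, 0.609, -1.438, 0.0185, 0.3, 0.089, -0.518, -0.005, 0.609, -1.438, 0.0185, 0.3, 0.089, -0.518, -0.005, 0.609, -1.438, 0.0185, 0.3, 0.089, -0.518, -0.005, 0.609, -1.438, 0.0185, 0.3, 0.089, -0.518, -0.005, 0.609, -1.438, 0.0185, 0.3, 0.089, -0.518, -0.005, 0.609, -1.438, 0.0185, 0.3, 0.089, -0.518, -0.005, 0.609, -1.438, 0.0185, 0.3, 0.089, -0.518, -0.005, 0.609, -1.438, 0.0185, 0.3, 0.089, -0.518, -0.005, 0.609, -1.438, 0.0185, 0.3]'

```text
clock: 24.17
tool_pos: [0.6064, -0.1635, 0.2025]
ee_rot: [0.94, 0.193, 0.272, -0.063]
ft_force: [0.6, 1.7, -2.4]
width: 0.0537
```

```bash
python3 log.py; python3 go.py -66.4 55.2 .6356 -.2939 .16
```

```text
t 24.17 p [ 0.6064 -0.1635  0.2025] yaw_y -66.54 z [ 0.4877  0.2242 -0.8437] q [-0.7229  0.2587  1.7845  0.6449  0.9551  0.099 ] F [ 0.5685  1.7036 -2.4484] w 0.0537
shift [ 0.0247 -0.1324 -0.039 ] rot [ 0.1462 -0.3693 -0.0003] rows 3.4
```

Request:
servo_tool --rows '[0.025, -0.132, 0, 0.146, -0.369, 0, 0.3, 0.025, -0.132, 0, 0.146, -0.369, 0, 0.3, 0.025, -0.132, 0, 0.146, -0.369, 0, 0.3, 0.025, -0.132, -0.03, 0.146, -0.369, 0, 0.3, 0.025, -0.132, -0.039, 0.146, -0.369, 0, 0.3, 0.025, -0.132, -0.039, 0.146, -0.369, 0, 0.3, 0.025, -0.132, -0.039, 0.146, -0.369, 0, 0.3, 0.025, -0.132, -0.039, 0.146, -0.369, 0, 0.3]'

```text
clock: 24.83
tool_pos: [0.6324, -0.2917, 0.1641]
ee_rot: [0.868, 0.183, 0.451, -0.096]
ft_force: [-0.7, -0.7, -2.0]
width: 0.0538
```

```bash
python3 log.py; python3 go.py -66.4 55.2 .6356 -.2939 .0537;python3 - <<'E'
from h import *
im=crop("scene","e1",90,220,180,130,4)
E
```

```text
t 24.83 p [ 0.6324 -0.2917  0.1641] yaw_y -66.1 z [ 0.7478  0.332  -0.575 ] q [-1.0234  0.5131  1.7798  1.1514  1.0936 -0.5763] F [-0.6708 -0.7096 -2.0062] w 0.0538
shift [-0.0013 -0.0041 -0.1069] rot [ 0.0011 -0.0052 -0.0052] rows 2.6
```

View pics/e1.png

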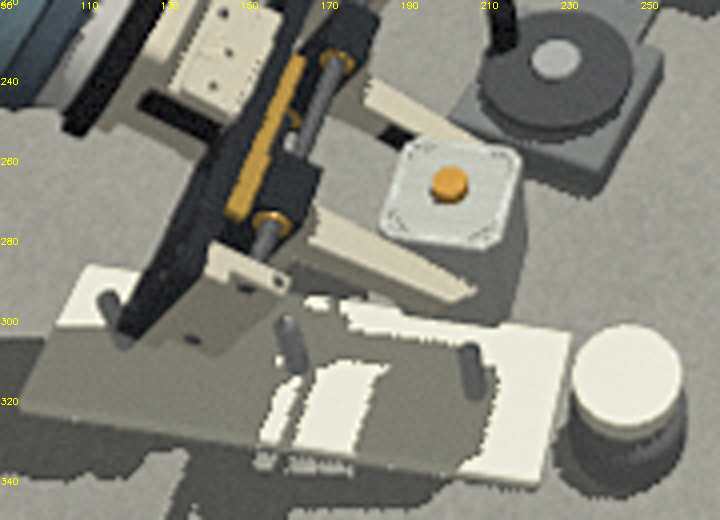

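```bash
python3 - <<'E'
from h import *
print(unp("scene",[(90+450/4-.4,220+183/4-.4)],.188), proj("scene",[[.64,-.292,.057]]), "seen peg0 tip", (90+468/4, 220+345/4))
# peg tips from initial pics
S=lambda a:np.array(a,float)/4+[80,190]-.375
B=lambda a:np.array(a,float)/4+[235,110]-0.375
print(unp("scene",S([(508,464),(325,440),(146,412)]),.057), unp("top",B([(489,194),(544,294),(595,399)]),.057))
E
```

```text
[[ 0.6410781  -0.28864533  0.188     ]] [[206.85404308 305.89116796]] seen peg0 tip (207.0, 306.25)
[[ 0.63925662 -0.29177777  0.057     ]
 [ 0.55348547 -0.33029585  0.057     ]
 [ 0.46550588 -0.36706747  0.057     ]] [[ 0.63391331 -0.28552397  0.057     ]
 [ 0.54990115 -0.32666963  0.057     ]
 [ 0.46337625 -0.36361546  0.057     ]]
```

Request:
servo_tool --rows '[-0.001, -0.003, -0.03, 0.001, -0.005, -0.005, 0.3, -0.001, -0.003, -0.06, 0.001, -0.005, -0.005, 0.3, -0.001, -0.003, -0.085, 0.001, -0.005, -0.005, 0.3, -0.001, -0.003, -0.098, 0.001, -0.005, -0.005, 0.3, -0.001, -0.003, -0.098, 0.001, -0.005, -0.005, 0.3, -0.001, -0.003, -0.098, 0.001, -0.005, -0.005, 0.3, -0.001, -0.003, -0.098, 0.001, -0.005, -0.005, 0.3]'

```text
clock: 25.47
tool_pos: [0.632, -0.2961, 0.0671]
ee_rot: [0.867, 0.181, 0.454, -0.094]
ft_force: [-0.7, -1.0, -2.1]
width: 0.0539
```

```bash
python3 log.py; python3 go.py -66.4 55.2 .6356 -.2939 .0537
```

```text
t 25.47 p [ 0.632  -0.2961  0.0671] yaw_y -66.44 z [ 0.7536  0.3272 -0.5701] q [-1.0298  0.6762  1.8202  1.2653  1.0237 -0.8009] F [-0.7119 -1.0408 -2.0654] w 0.0539
shift [-0.0009  0.0002 -0.01  ] rot [0.0018 0.0016 0.0006] rows 0.2
```

Request:
servo_tool --rows '[0, 0, -0.004, 0, 0, 0, 0.3, 0, 0, -0.008, 0, 0, 0, 0.3, 0, 0, -0.01, 0, 0, 0, 0.3, 0, 0, -0.011, 0, 0, 0, 0.3, 0, 0, -0.011, 0, 0, 0, 0.3]'

```text
clock: 25.88
tool_pos: [0.6315, -0.2964, 0.056]
ee_rot: [0.867, 0.181, 0.455, -0.095]
ft_force: [-4.4, 0.4, 9.2]
width: 0.0541
```

```bash
python3 log.py; python3 go.py -66.4 55.2 .6356 -.2939 .0537
```

```text
t 25.88 p [ 0.6315 -0.2964  0.056 ] yaw_y -66.48 z [ 0.7549  0.3282 -0.5678] q [-1.0319  0.6974  1.8224  1.2794  1.0203 -0.8265] F [-4.4244  0.4222  9.1554] w 0.0541
shift [-0.0004  0.0006  0.0012] rot [-0.0011  0.0034  0.0015] rows 0.0
```

Request:
servo_tool --rows '[0, 0, 0.001, 0, 0, 0, -0.2, 0, 0, 0.001, 0, 0, 0, -0.6, 0, 0, 0.001, 0, 0, 0, -1, 0, 0, 0.001, 0, 0, 0, -1, 0, 0, 0.001, 0, 0, 0, -1, -0.01, -0.004, 0.03, 0, 0, 0, -1, -0.02, -0.008, 0.07, 0, 0, 0, -1, -0.02, -0.008, 0.11, 0, 0, 0, -1, -0.02, -0.008, 0.15, 0, 0, 0, -1, -0.02, -0.008, 0.15, 0, 0, 0, -1]'

```text
clock: 26.72
tool_pos: [0.6128, -0.3066, 0.2121]
ee_rot: [0.866, 0.182, 0.456, -0.09]
ft_force: [2.1, -0.8, -0.2]
width: 0.0932
```

```bash
python3 log.py; python3 - <<'E'
from h import *
im=crop("scene","e2",90,220,180,130,4)
im=crop("top","e3",120,140,120,110,6)
E
```

```text
t 26.72 p [ 0.6128 -0.3066  0.2121] yaw_y -66.55 z [ 0.7576  0.3222 -0.5676] q [-1.071   0.438   1.7628  1.1056  1.1601 -0.5136] F [ 2.0684 -0.7638 -0.2285] w 0.0932
```

View pics/e2.png

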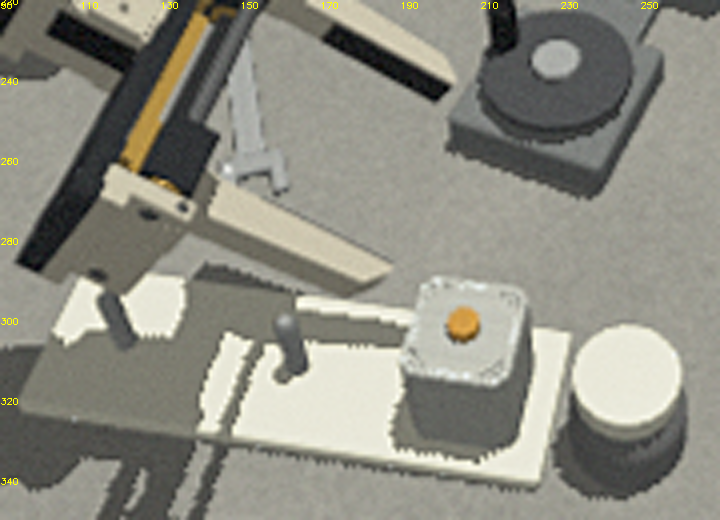

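View pics/e3.png

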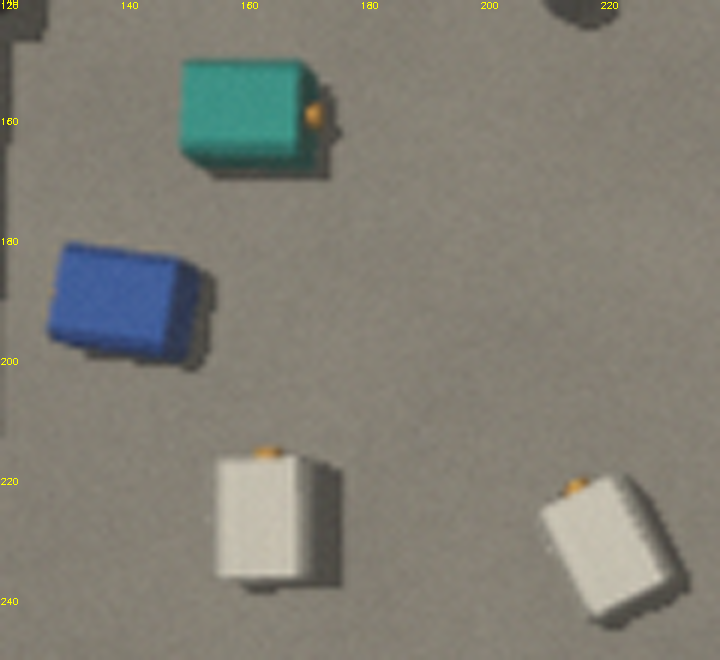

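```bash
python3 go.py -88.5 -35 .431 .3473 .15; python3 go.py -77 0 .52 0 .2
```

```text
shift [-0.1767  0.6521 -0.0505] rot [-0.3399  1.5454 -0.3034] rows 16.2
shift [-0.0912  0.3048  0.0005] rot [-0.2992  0.9171 -0.1703] rows 7.8
```

Request:
servo_tool --rows '[-0.177, 0.652, -0.01, -0.34, 1.545, -0.303, -1, -0.177, 0.652, -0.01, -0.34, 1.545, -0.303, -1, -0.177, 0.652, -0.01, -0.34, 1.545, -0.303, -1, -0.177, 0.652, -0.01, -0.34, 1.545, -0.303, -1, -0.177, 0.652, -0.01, -0.34, 1.545, -0.303, -1, -0.177, 0.652, -0.01, -0.34, 1.545, -0.303, -1, -0.177, 0.652, -0.01, -0.34, 1.545, -0.303, -1, -0.177, 0.652, -0.01, -0.34, 1.545, -0.303, -1, -0.177, 0.652, -0.01, -0.34, 1.545, -0.303, -1, -0.177, 0.652, -0.01, -0.34, 1.545, -0.303, -1]'

```text
clock: 27.65
tool_pos: [0.5153, 0.0499, 0.1958]
ee_rot: [0.995, 0.073, -0.056, -0.036]
ft_force: [-0.1, 0.3, -0.8]
width: 0.0932
```

```bash
python3 log.py; python3 go.py -88.5 -35 .431 .3473 .15
```

```text
t 27.65 p [0.5153 0.0499 0.1958] yaw_y -81.84 z [-0.1174  0.0634 -0.9911] q [-0.1498  0.3084  1.5957  0.0461  1.3637  1.2619] F [-0.0971  0.3373 -0.7996] w 0.0932
shift [-0.0808  0.2975 -0.0409] rot [-0.1204  0.4949 -0.0936] rows 7.5
```

Request:
servo_tool --rows '[-0.081, 0.2975, -0.02, -0.12, 0.495, -0.094, -1, -0.081, 0.2975, -0.02, -0.12, 0.495, -0.094, -1, -0.081, 0.2975, -0.02, -0.12, 0.495, -0.094, -1, -0.081, 0.2975, -0.02, -0.12, 0.495, -0.094, -1, -0.081, 0.2975, -0.02, -0.12, 0.495, -0.094, -1, -0.081, 0.2975, -0.02, -0.12, 0.495, -0.094, -1, -0.081, 0.2975, -0.041, -0.12, 0.495, -0.094, -1, -0.081, 0.2975, -0.041, -0.12, 0.495, -0.094, -1, -0.081, 0.2975, -0.041, -0.12, 0.495, -0.094, -1, -0.081, 0.2975, -0.041, -0.12, 0.495, -0.094, -1]'

```text
clock: 28.48
tool_pos: [0.4338, 0.3464, 0.153]
ee_rot: [0.954, 0.014, -0.3, 0.003]
ft_force: [0.2, -0.3, -0.9]
width: 0.0928
```

```bash
python3 log.py; python3 go.py -88.5 -35 .431 .3473 .032;python3 - <<'E'
from h import *
im=crop("scene","f1",220,80,140,120,5)
E
```

```text
t 28.48 p [0.4338 0.3464 0.153 ] yaw_y -88.31 z [-0.5722 -0.0152 -0.8199] q [0.3552 0.6761 1.2518 0.1906 1.7937 1.8825] F [ 0.1885 -0.3237 -0.8976] w 0.0928
shift [ 0.0007  0.001  -0.1161] rot [-0.0021  0.0013 -0.0033] rows 2.8
```

View pics/f1.png

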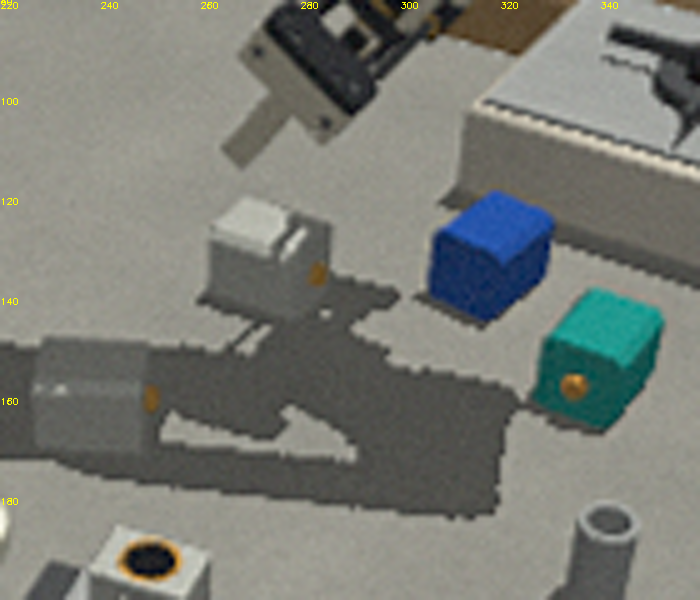

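Request:
servo_tool --rows '[0.0005, 0.001, -0.035, 0, 0, -0.003, -1, 0.0005, 0.001, -0.07, 0, 0, -0.003, -1, 0.0005, 0.001, -0.1, 0, 0, -0.003, -1, 0.0005, 0.001, -0.115, 0, 0, -0.003, -1, 0.0005, 0.001, -0.115, 0, 0, -0.003, -1, 0.0005, 0.001, -0.115, 0, 0, -0.003, -1]'

```text
clock: 29.03
tool_pos: [0.4365, 0.346, 0.0407]
ee_rot: [0.954, 0.011, -0.298, 0.002]
ft_force: [0.4, 0.2, 0.5]
width: 0.0932
```

```bash
python3 log.py; python3 go.py -88.5 -35 .431 .3473 .032;python3 - <<'E'
from h import *
im=crop("scene","f2",240,80,100,90,7)
E
```

```text
t 29.03 p [0.4365 0.346  0.0407] yaw_y -88.76 z [-0.5692 -0.0096 -0.8222] q [0.3513 0.7947 1.327  0.1881 1.5986 1.8485] F [0.3548 0.24   0.4931] w 0.0932
shift [-0.0021  0.0014 -0.0038] rot [-0.0035  0.0052  0.0046] rows 0.1
```

View pics/f2.png

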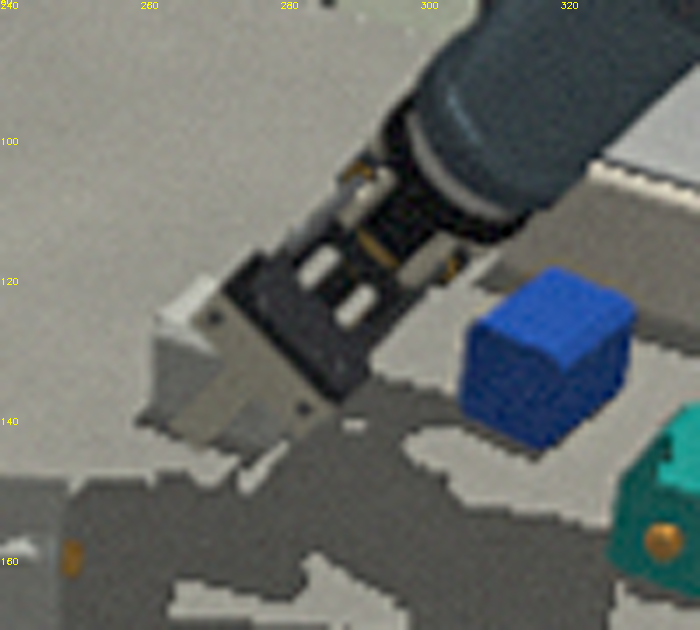

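Straddling bowl B; close.

Request:
servo_tool --rows '[-0.0015, 0.001, -0.003, -0.003, 0.003, 0.004, 0.3, -0.0015, 0.001, -0.003, -0.003, 0.003, 0.004, 0.3, -0.0015, 0.001, -0.003, -0.003, 0.003, 0.004, 0.3, -0.0015, 0.001, -0.003, -0.003, 0.003, 0.004, 0.3, -0.0015, 0.001, -0.003, -0.003, 0.003, 0.004, 0.3, -0.0015, 0.001, -0.003, -0.003, 0.003, 0.004, 0.3, -0.0015, 0.001, -0.003, -0.003, 0.003, 0.004, 0.3]' --newtons 40

```text
clock: 29.67
tool_pos: [0.4347, 0.3483, 0.0379]
ee_rot: [0.954, 0.013, -0.299, 0.003]
ft_force: [-0.1, 1.6, 1.3]
width: 0.0536
```

```bash
python3 log.py; python3 go.py -88.5 -35 .431 .3473 .032
```

```text
t 29.67 p [0.4347 0.3483 0.0379] yaw_y -88.45 z [-0.5701 -0.0143 -0.8214] q [0.3571 0.7993 1.3266 0.187  1.5962 1.8492] F [-0.0667  1.5588  1.3082] w 0.0536
shift [-0.0003 -0.0009 -0.001 ] rot [-0.0015  0.0039 -0.0009] rows 0.0
```

Request:
servo_tool --rows '[0, 0, 0.04, 0, 0, 0, 0.3, 0, 0, 0.08, 0, 0, 0, 0.3, 0, 0, 0.12, 0, 0, 0, 0.3, 0, 0, 0.16, 0, 0, 0, 0.3, 0.01, -0.04, 0.17, 0, 0, 0, 0.3, 0.02, -0.08, 0.17, 0, 0, 0, 0.3]'

```text
clock: 30.17
tool_pos: [0.4555, 0.2694, 0.2113]
ee_rot: [0.955, 0.016, -0.295, 0.003]
ft_force: [0.8, 0.4, -1.3]
width: 0.0539
```

```bash
python3 log.py; python3 go.py -66.4 55.2 .5475 -.3324 .2
```

```text
t 30.17 p [0.4555 0.2694 0.2113] yaw_y -88.18 z [-0.5638 -0.0155 -0.8258] q [0.2428 0.5966 1.2406 0.1273 1.8903 1.7843] F [ 0.7971  0.3968 -1.2513] w 0.0539
shift [ 0.0875 -0.6038 -0.0079] rot [ 0.3432 -1.5323  0.2967] rows 14.6
```

Request:
servo_tool --rows '[0.0875, -0.604, -0.005, 0.343, -1.532, 0.297, 0.3, 0.0875, -0.604, -0.005, 0.343, -1.532, 0.297, 0.3, 0.0875, -0.604, -0.005, 0.343, -1.532, 0.297, 0.3, 0.0875, -0.604, -0.005, 0.343, -1.532, 0.297, 0.3, 0.0875, -0.604, -0.005, 0.343, -1.532, 0.297, 0.3, 0.0875, -0.604, -0.005, 0.343, -1.532, 0.297, 0.3, 0.0875, -0.604, -0.005, 0.343, -1.532, 0.297, 0.3, 0.0875, -0.604, -0.005, 0.343, -1.532, 0.297, 0.3, 0.0875, -0.604, -0.005, 0.343, -1.532, 0.297, 0.3, 0.0875, -0.604, -0.005, 0.343, -1.532, 0.297, 0.3]'

```text
clock: 31.0
tool_pos: [0.5074, -0.0941, 0.2036]
ee_rot: [0.961, 0.138, 0.227, -0.076]
ft_force: [0.7, 0.7, -1.0]
width: 0.0538
```

```bash
python3 log.py; python3 go.py -66.4 55.2 .5475 -.3324 .17
```

```text
t 31.0 p [ 0.5074 -0.0941  0.2036] yaw_y -72.46 z [ 0.415   0.2084 -0.8856] q [-0.7046  0.0648  1.9819  0.5457  0.9682  0.2943] F [ 0.7445  0.7126 -0.9858] w 0.0538
shift [ 0.0356 -0.2403 -0.0302] rot [ 0.0949 -0.4845  0.0834] rows 5.9
```

Request:
servo_tool --rows '[0.0356, -0.24, 0, 0.095, -0.4845, 0.083, 0.3, 0.0356, -0.24, 0, 0.095, -0.4845, 0.083, 0.3, 0.0356, -0.24, 0, 0.095, -0.4845, 0.083, 0.3, 0.0356, -0.24, 0, 0.095, -0.4845, 0.083, 0.3, 0.0356, -0.24, 0, 0.095, -0.4845, 0.083, 0.3, 0.0356, -0.24, 0, 0.095, -0.4845, 0.083, 0.3, 0.0356, -0.24, -0.03, 0.095, -0.4845, 0.083, 0.3, 0.0356, -0.24, -0.03, 0.095, -0.4845, 0.083, 0.3, 0.0356, -0.24, -0.03, 0.095, -0.4845, 0.083, 0.3, 0.0356, -0.24, -0.03, 0.095, -0.4845, 0.083, 0.3]'

```text
clock: 31.83
tool_pos: [0.5431, -0.3314, 0.1722]
ee_rot: [0.869, 0.181, 0.451, -0.097]
ft_force: [-0.4, 0.6, -1.3]
width: 0.0537
```

```bash
python3 log.py; python3 go.py -66.4 55.2 .5475 -.3324 .0543;python3 - <<'E'
from h import *
im=crop("scene","g1",70,210,180,130,4)
E
```

```text
t 31.83 p [ 0.5431 -0.3314  0.1722] yaw_y -66.3 z [ 0.7484  0.3321 -0.5742] q [-1.2083  0.4694  1.8347  1.0612  1.2124 -0.6495] F [-0.4073  0.59   -1.3149] w 0.0537
shift [-0.0001 -0.003  -0.1145] rot [-0.0035 -0.0061 -0.0018] rows 2.7
```

View pics/g1.png

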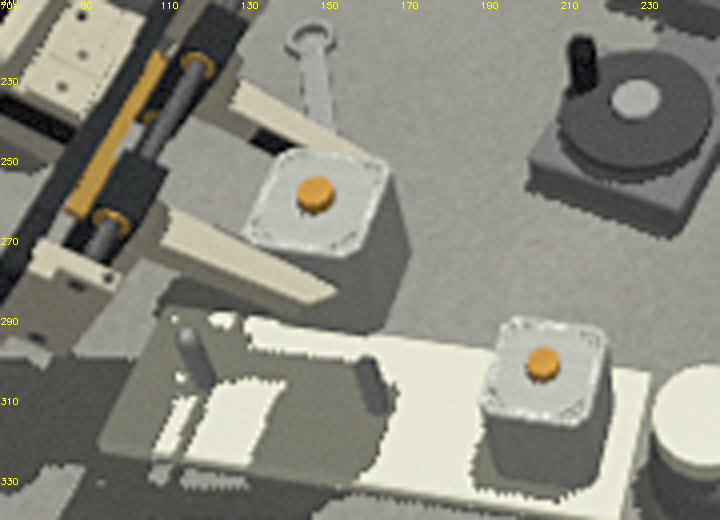

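```bash
python3 - <<'E'
from h import *
print(unp("scene",[(70+315/4-.4,210+193/4-.4)],.197))
E
```

```text
[[ 0.55667145 -0.33110435  0.197     ]]
```

Request:
servo_tool --rows '[0, -0.002, -0.03, -0.003, -0.005, -0.002, 0.3, 0, -0.002, -0.06, -0.003, -0.005, -0.002, 0.3, 0, -0.002, -0.09, -0.003, -0.005, -0.002, 0.3, 0, -0.002, -0.105, -0.003, -0.005, -0.002, 0.3, 0, -0.002, -0.105, -0.003, -0.005, -0.002, 0.3, 0, -0.002, -0.105, -0.003, -0.005, -0.002, 0.3, 0, -0.002, -0.105, -0.003, -0.005, -0.002, 0.3]'

```text
clock: 32.47
tool_pos: [0.5441, -0.3339, 0.07]
ee_rot: [0.867, 0.182, 0.454, -0.093]
ft_force: [0.8, -0.5, -1.3]
width: 0.0535
```

```bash
python3 log.py; python3 go.py -66.4 55.2 .5475 -.3324 .0543
```

```text
t 32.47 p [ 0.5441 -0.3339  0.07  ] yaw_y -66.38 z [ 0.7531  0.3268 -0.571 ] q [-1.2098  0.6471  1.8811  1.1559  1.1107 -0.8789] F [ 0.7771 -0.5275 -1.3005] w 0.0535
shift [-0.0012 -0.0005 -0.0123] rot [ 0.0038  0.0013 -0.0003] rows 0.3
```

Request:
servo_tool --rows '[0, 0, -0.004, 0, 0, 0, 0.3, 0, 0, -0.008, 0, 0, 0, 0.3, 0, 0, -0.011, 0, 0, 0, 0.3, 0, 0, -0.013, 0, 0, 0, 0.3, 0, 0, -0.013, 0, 0, 0, 0.3]'

```text
clock: 32.88
tool_pos: [0.5443, -0.335, 0.0602]
ee_rot: [0.866, 0.182, 0.457, -0.093]
ft_force: [-13.3, 0.1, 26.6]
width: 0.054
```

```bash
python3 log.py; python3 go.py -66.4 55.2 .5475 -.3324 .0543
```

```text
t 32.88 p [ 0.5443 -0.335   0.0602] yaw_y -66.4 z [ 0.7575  0.3277 -0.5646] q [-1.2131  0.6697  1.882   1.1705  1.1085 -0.9073] F [-13.3351   0.0593  26.6463] w 0.054
shift [-0.0014  0.0006 -0.0025] rot [0.0018 0.0088 0.    ] rows 0.1
```

Request:
servo_tool --rows '[0, 0, 0.002, 0, 0, 0, 0.3, 0, 0, 0.002, 0, 0, 0, 0.3]'

```text
clock: 33.05
tool_pos: [0.5442, -0.335, 0.0603]
ee_rot: [0.867, 0.182, 0.456, -0.093]
ft_force: [-7.2, -1.0, 13.9]
width: 0.0536
```

```bash
python3 log.py; python3 - <<'E'
from h import *
im=crop("scene","g2",90,230,130,110,6)
E
```

```text
t 33.05 p [ 0.5442 -0.335   0.0603] yaw_y -66.45 z [ 0.7557  0.3265 -0.5678] q [-1.2118  0.6675  1.8819  1.1681  1.1055 -0.903 ] F [-7.2188 -1.0299 13.9486] w 0.0536
```

View pics/g2.png

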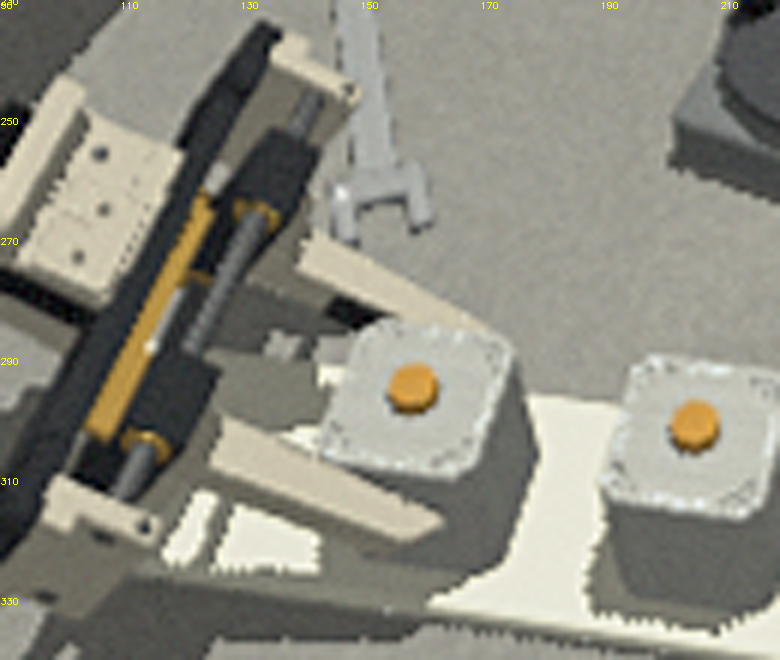

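Request:
servo_tool --rows '[0, 0, 0.001, 0, 0, 0, -0.2, 0, 0, 0.001, 0, 0, 0, -0.6, 0, 0, 0.001, 0, 0, 0, -1, 0, 0, 0.001, 0, 0, 0, -1, 0, 0, 0.001, 0, 0, 0, -1, -0.01, -0.004, 0.03, 0, 0, 0, -1, -0.02, -0.008, 0.07, 0, 0, 0, -1, -0.02, -0.008, 0.11, 0, 0, 0, -1, -0.02, -0.008, 0.15, 0, 0, 0, -1, -0.02, -0.008, 0.15, 0, 0, 0, -1]'

```text
clock: 33.93
tool_pos: [0.5249, -0.3448, 0.2144]
ee_rot: [0.867, 0.184, 0.455, -0.089]
ft_force: [1.5, -1.4, 0.4]
width: 0.0926
```

```bash
python3 log.py; python3 - <<'E'
from h import *
im=crop("scene","g3",80,220,180,130,4)
im=crop("top","g4",120,140,120,110,6)
E
```

```text
t 33.93 p [ 0.5249 -0.3448  0.2144] yaw_y -66.47 z [ 0.7564  0.3211 -0.5699] q [-1.2527  0.4047  1.8094  1.0252  1.2795 -0.6035] F [ 1.5033 -1.3872  0.4214] w 0.0926
```

View pics/g3.png

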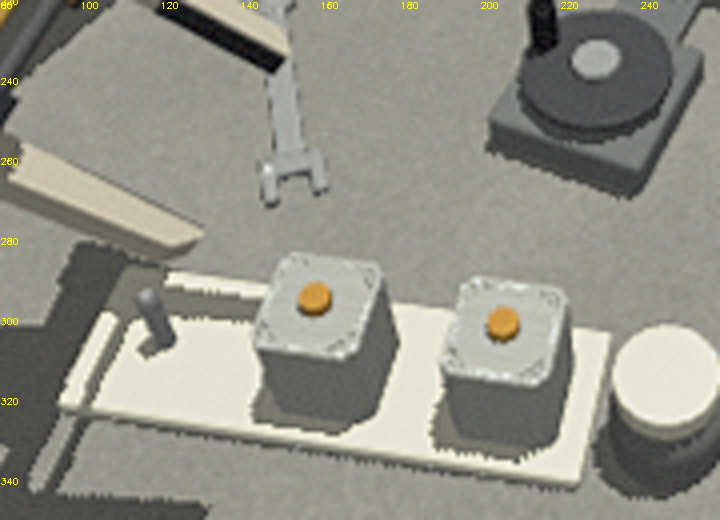

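View pics/g4.png

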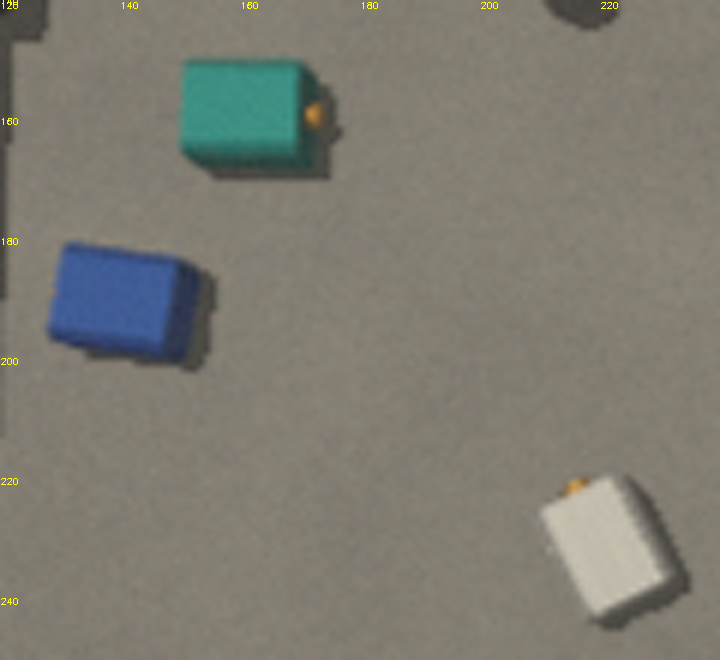

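```bash
python3 go.py -59.4 -35 .413 .166 .15
```

```text
shift [-0.1077  0.5107 -0.0535] rot [-0.712   1.4031  0.0916] rows 12.6
```

Request:
servo_tool --rows '[-0.108, 0.511, 0, -0.712, 1.403, 0.092, -1, -0.108, 0.511, 0, -0.712, 1.403, 0.092, -1, -0.108, 0.511, 0, -0.712, 1.403, 0.092, -1, -0.108, 0.511, 0, -0.712, 1.403, 0.092, -1, -0.108, 0.511, 0, -0.712, 1.403, 0.092, -1, -0.108, 0.511, 0, -0.712, 1.403, 0.092, -1, -0.108, 0.511, 0, -0.712, 1.403, 0.092, -1, -0.108, 0.511, 0, -0.712, 1.403, 0.092, -1, -0.108, 0.511, 0, -0.712, 1.403, 0.092, -1, -0.108, 0.511, 0, -0.712, 1.403, 0.092, -1]'

```text
clock: 34.87
tool_pos: [0.4426, 0.039, 0.2058]
ee_rot: [0.964, 0.247, -0.095, 0.032]
ft_force: [0.4, -0.7, -1.4]
width: 0.0928
```

```bash
python3 log.py; python3 go.py -59.4 -35 .413 .166 .15
```

```text
t 34.87 p [0.4426 0.039  0.2058] yaw_y -61.22 z [-0.1673 -0.1084 -0.9799] q [-0.07    0.2151  1.7069 -0.1223  1.3821  1.0328] F [ 0.419  -0.7428 -1.4204] w 0.0928
shift [-0.0267  0.1288 -0.0508] rot [-0.1908  0.3641  0.0284] rows 3.4
```

Request:
servo_tool --rows '[-0.0267, 0.129, 0, -0.191, 0.364, 0.028, -1, -0.0267, 0.129, 0, -0.191, 0.364, 0.028, -1, -0.0267, 0.129, 0, -0.191, 0.364, 0.028, -1, -0.0267, 0.129, -0.03, -0.191, 0.364, 0.028, -1, -0.0267, 0.129, -0.05, -0.191, 0.364, 0.028, -1, -0.0267, 0.129, -0.05, -0.191, 0.364, 0.028, -1, -0.0267, 0.129, -0.05, -0.191, 0.364, 0.028, -1, -0.0267, 0.129, -0.05, -0.191, 0.364, 0.028, -1]'

```text
clock: 35.53
tool_pos: [0.4168, 0.1661, 0.1562]
ee_rot: [0.921, 0.251, -0.288, 0.077]
ft_force: [0.1, -1.1, 0.0]
width: 0.093
```

```bash
python3 log.py; python3 go.py -59.4 -35 .413 .166 .032;python3 - <<'E'
from h import *
im=crop("scene","i1",190,100,140,120,5)
E
```

```text
t 35.53 p [0.4168 0.1661 0.1562] yaw_y -59.54 z [-0.4917 -0.2867 -0.8222] q [ 0.2506  0.5435  1.4839 -0.1578  1.7     1.3158] F [ 0.1023 -1.0879  0.0299] w 0.093
shift [-0.0008  0.0017 -0.1193] rot [-0.005   0.0033  0.0024] rows 2.9
```

View pics/i1.png

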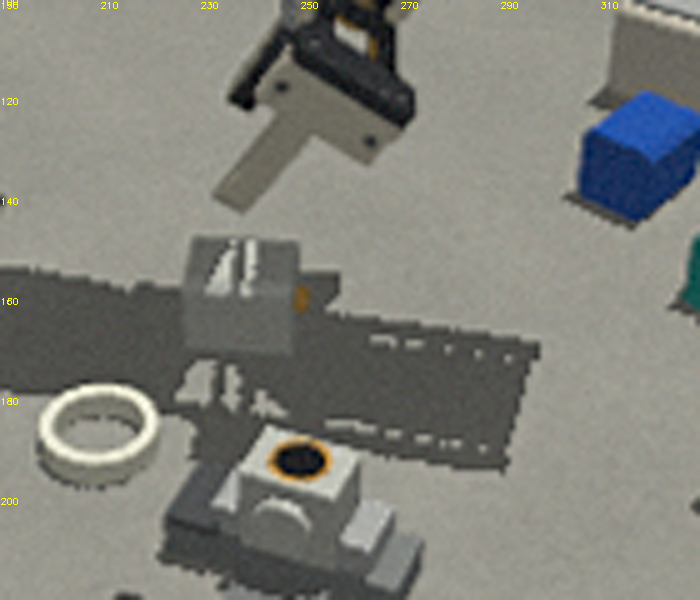

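Request:
servo_tool --rows '[-0.0005, 0.001, -0.035, -0.004, 0.003, 0.002, -1, -0.0005, 0.001, -0.07, -0.004, 0.003, 0.002, -1, -0.0005, 0.001, -0.1, -0.004, 0.003, 0.002, -1, -0.0005, 0.001, -0.119, -0.004, 0.003, 0.002, -1, -0.0005, 0.001, -0.119, -0.004, 0.003, 0.002, -1, -0.0005, 0.001, -0.119, -0.004, 0.003, 0.002, -1]'

```text
clock: 36.08
tool_pos: [0.4167, 0.1669, 0.0381]
ee_rot: [0.92, 0.251, -0.289, 0.079]
ft_force: [0.1, 0.4, -0.4]
width: 0.0934
```

```bash
python3 log.py; python3 go.py -59.4 -35 .413 .166 .032;python3 - <<'E'
from h import *
im=crop("scene","i2",200,110,100,90,7)
E
```

```text
t 36.08 p [0.4167 0.1669 0.0381] yaw_y -59.47 z [-0.4928 -0.2903 -0.8203] q [ 0.2537  0.6908  1.5617 -0.1587  1.4808  1.3542] F [ 0.0679  0.3547 -0.4494] w 0.0934
shift [-0.0008  0.0008 -0.0011] rot [-0.0012  0.0015  0.0013] rows 0.0
```

View pics/i2.png

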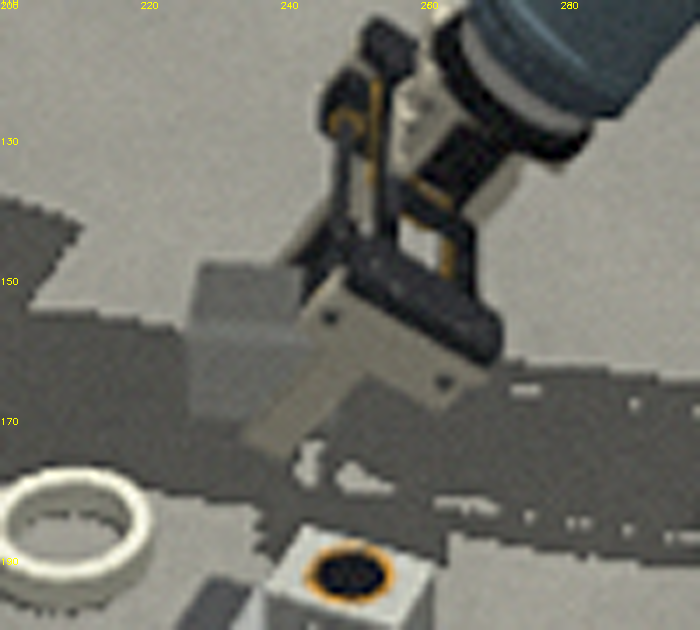

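Request:
servo_tool --rows '[-0.0005, 0.0005, -0.001, 0, 0, 0, 0.3, -0.0005, 0.0005, -0.001, 0, 0, 0, 0.3, -0.0005, 0.0005, -0.001, 0, 0, 0, 0.3, -0.0005, 0.0005, -0.001, 0, 0, 0, 0.3, -0.0005, 0.0005, -0.001, 0, 0, 0, 0.3, -0.0005, 0.0005, -0.001, 0, 0, 0, 0.3, -0.0005, 0.0005, -0.001, 0, 0, 0, 0.3]' --newtons 40

```text
clock: 36.72
tool_pos: [0.4157, 0.1683, 0.0362]
ee_rot: [0.92, 0.252, -0.289, 0.079]
ft_force: [0.2, 0.5, 1.8]
width: 0.0538
```

```bash
python3 log.py; python3 go.py -59.4 -35 .413 .166 .032
```

```text
t 36.72 p [0.4157 0.1683 0.0362] yaw_y -59.39 z [-0.4927 -0.2909 -0.8201] q [ 0.2565  0.693   1.5633 -0.1577  1.4776  1.3556] F [0.2352 0.541  1.8118] w 0.0538
shift [ 0.0002 -0.0005  0.0007] rot [-0.0014  0.0011 -0.0001] rows 0.0
```

Request:
servo_tool --rows '[0, 0, 0.04, 0, 0, 0, 0.3, 0, 0, 0.08, 0, 0, 0, 0.3, 0, 0, 0.12, 0, 0, 0, 0.3, 0, 0, 0.16, 0, 0, 0, 0.3, 0.005, -0.03, 0.175, 0, 0, 0, 0.3]'

```text
clock: 37.13
tool_pos: [0.4218, 0.1415, 0.2155]
ee_rot: [0.921, 0.254, -0.286, 0.079]
ft_force: [1.0, -0.6, -1.3]
width: 0.0537
```

```bash
python3 log.py; python3 go.py -66.4 55.2 .462 -.3697 .2
```

```text
t 37.13 p [0.4218 0.1415 0.2155] yaw_y -59.18 z [-0.4859 -0.2899 -0.8245] q [ 0.2131  0.4751  1.4375 -0.1866  1.8016  1.2567] F [ 1.0356 -0.5687 -1.2822] w 0.0537
shift [ 0.0356 -0.5131 -0.0121] rot [ 0.716  -1.3925 -0.0993] rows 12.6
```

```bash
python3 - <<'E'
from kin import *
np.set_printoptions(precision=2,suppress=True)
q=None
p0=np.array([.4218,.1415,.2155]);d=np.array([.0356,-.5131,-.012]);w=np.array([.716,-1.3925,-.0993])
R0=R.from_quat([0.921, 0.254, -0.286, 0.079])
for s in np.linspace(0,1,9):
    print(s,ik(p0+s*d,(R.from_rotvec(s*w)*R0).as_matrix(),8))
E
```

```text
0.0 [array([ 0.21,  0.48,  1.44, -0.19,  1.8 ,  1.26])]
0.125 [array([ 0.07,  0.32,  1.59, -0.18,  1.59,  1.15])]
0.25 [array([-0.12,  0.19,  1.73, -0.14,  1.39,  0.98])]
0.375 [array([-0.35,  0.08,  1.84, -0.03,  1.22,  0.74])]
0.5 [array([-0.62,  0.03,  1.92,  0.17,  1.1 ,  0.41])]
0.625 [array([-0.89,  0.04,  1.96,  0.41,  1.07,  0.03])]
0.75 [array([-1.12,  0.12,  1.96,  0.64,  1.13, -0.29])]
0.875 [array([-1.28,  0.25,  1.91,  0.82,  1.23, -0.53])]
1.0 [array([-1.39,  0.42,  1.83,  0.96,  1.36, -0.68])]
```

Request:
servo_tool --rows '[0.0356, -0.513, -0.01, 0.716, -1.3925, -0.099, 0.3, 0.0356, -0.513, -0.01, 0.716, -1.3925, -0.099, 0.3, 0.0356, -0.513, -0.01, 0.716, -1.3925, -0.099, 0.3, 0.0356, -0.513, -0.01, 0.716, -1.3925, -0.099, 0.3, 0.0356, -0.513, -0.01, 0.716, -1.3925, -0.099, 0.3, 0.0356, -0.513, -0.01, 0.716, -1.3925, -0.099, 0.3, 0.0356, -0.513, -0.01, 0.716, -1.3925, -0.099, 0.3, 0.0356, -0.513, -0.01, 0.716, -1.3925, -0.099, 0.3, 0.0356, -0.513, -0.01, 0.716, -1.3925, -0.099, 0.3, 0.0356, -0.513, -0.01, 0.716, -1.3925, -0.099, 0.3]'

```text
clock: 37.97
tool_pos: [0.4474, -0.2392, 0.2036]
ee_rot: [0.941, 0.215, 0.257, -0.053]
ft_force: [1.0, 1.1, -1.3]
width: 0.0535
```

```bash
python3 log.py; python3 go.py -66.4 55.2 .462 -.3697 .17
```

```text
t 37.97 p [ 0.4474 -0.2392  0.2036] yaw_y -64.38 z [ 0.4607  0.211  -0.8621] q [-1.0846  0.1193  1.9428  0.5955  1.1242 -0.2395] F [ 0.9951  1.0948 -1.3354] w 0.0535
shift [ 0.0101 -0.1324 -0.0302] rot [ 0.1892 -0.3886 -0.0325] rows 3.5
```

Request:
servo_tool --rows '[0.01, -0.132, 0, 0.189, -0.389, -0.0325, 0.3, 0.01, -0.132, 0, 0.189, -0.389, -0.0325, 0.3, 0.01, -0.132, 0, 0.189, -0.389, -0.0325, 0.3, 0.01, -0.132, -0.02, 0.189, -0.389, -0.0325, 0.3, 0.01, -0.132, -0.03, 0.189, -0.389, -0.0325, 0.3, 0.01, -0.132, -0.03, 0.189, -0.389, -0.0325, 0.3, 0.01, -0.132, -0.03, 0.189, -0.389, -0.0325, 0.3, 0.01, -0.132, -0.03, 0.189, -0.389, -0.0325, 0.3, 0.01, -0.132, -0.03, 0.189, -0.389, -0.0325, 0.3]'

```text
clock: 38.72
tool_pos: [0.4586, -0.3682, 0.174]
ee_rot: [0.868, 0.184, 0.451, -0.096]
ft_force: [0.6, -0.2, -0.5]
width: 0.0536
```

```bash
python3 log.py; python3 go.py -66.4 55.2 .462 -.3697 .056;python3 - <<'E'
from h import *
im=crop("scene","j1",50,210,180,130,4)
E
```

```text
t 38.72 p [ 0.4586 -0.3682  0.174 ] yaw_y -66.1 z [ 0.7473  0.3319 -0.5757] q [-1.3853  0.4566  1.8504  0.9634  1.3213 -0.7303] F [ 0.6228 -0.1986 -0.4628] w 0.0536
shift [-0.0011 -0.0035 -0.1145] rot [ 0.0015 -0.0059 -0.0053] rows 2.7
```

View pics/j1.png

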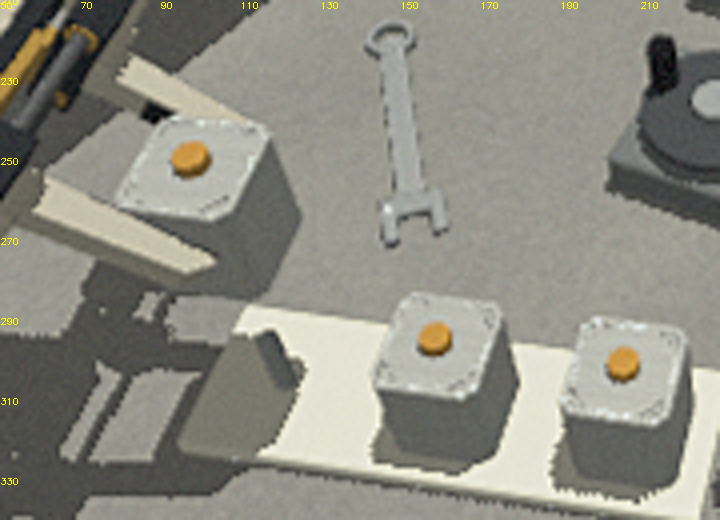

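Request:
servo_tool --rows '[0, -0.002, -0.03, 0.0015, -0.006, -0.005, 0.3, 0, -0.002, -0.06, 0.0015, -0.006, -0.005, 0.3, 0, -0.002, -0.09, 0.0015, -0.006, -0.005, 0.3, 0, -0.002, -0.105, 0.0015, -0.006, -0.005, 0.3, 0, -0.002, -0.105, 0.0015, -0.006, -0.005, 0.3, 0, -0.002, -0.105, 0.0015, -0.006, -0.005, 0.3, 0, -0.002, -0.105, 0.0015, -0.006, -0.005, 0.3]'

```text
clock: 39.35
tool_pos: [0.4582, -0.3718, 0.0689]
ee_rot: [0.867, 0.18, 0.454, -0.095]
ft_force: [-1.0, 0.5, -0.3]
width: 0.0541
```

```bash
python3 log.py; python3 go.py -66.4 55.2 .462 -.3697 .054
python3 - <<'E'
from h import *
print(unp("scene",[(50+190/4-.4,210+159/4-.4)],.20))
E
```

```text
t 39.35 p [ 0.4582 -0.3718  0.0689] yaw_y -66.49 z [ 0.7535  0.3279 -0.5698] q [-1.3909  0.644   1.8967  1.0332  1.1984 -0.9383] F [-1.0141  0.5394 -0.2719] w 0.0541
shift [-0.0007  0.0002 -0.0115] rot [-0.0006  0.0009  0.0016] rows 0.3
[[ 0.46893963 -0.36740994  0.2       ]]
```

Request:
servo_tool --rows '[0, 0, -0.004, 0, 0, 0, 0.3, 0, 0, -0.007, 0, 0, 0, 0.3, 0, 0, -0.009, 0, 0, 0, 0.3, 0, 0, -0.01, 0, 0, 0, 0.3, 0, 0, -0.01, 0, 0, 0, 0.3]'

```text
clock: 39.77
tool_pos: [0.4575, -0.3716, 0.0573]
ee_rot: [0.868, 0.179, 0.454, -0.095]
ft_force: [-0.3, 0.7, -1.0]
width: 0.0539
```

```bash
python3 log.py; python3 go.py -66.4 55.2 .462 -.3697 .054
```

```text
t 39.77 p [ 0.4575 -0.3716  0.0573] yaw_y -66.55 z [ 0.7533  0.3284 -0.5698] q [-1.392   0.6658  1.8994  1.0402  1.1868 -0.9587] F [-0.2924  0.6619 -0.954 ] w 0.0539
shift [-0.0001 -0.0001  0.0002] rot [-0.0029 -0.      0.0026] rows 0.0
```

Not in contact yet; lower 1 mm at a time.

Request:
servo_tool --rows '[0, 0, -0.0015, 0, 0, 0, 0.3, 0, 0, -0.003, 0, 0, 0, 0.3, 0, 0, -0.003, 0, 0, 0, 0.3]'

```text
clock: 40.02
tool_pos: [0.4579, -0.3716, 0.0559]
ee_rot: [0.867, 0.18, 0.455, -0.096]
ft_force: [-3.6, 0.4, 8.5]
width: 0.0536
```

```bash
python3 log.py; python3 - <<'E'
from h import *
im=crop("scene","j2",80,230,130,110,6)
E
```

```text
t 40.02 p [ 0.4579 -0.3716  0.0559] yaw_y -66.52 z [ 0.755   0.3292 -0.5671] q [-1.3926  0.6703  1.8995  1.0434  1.1875 -0.9646] F [-3.6182  0.4241  8.5137] w 0.0536
```

View pics/j2.png

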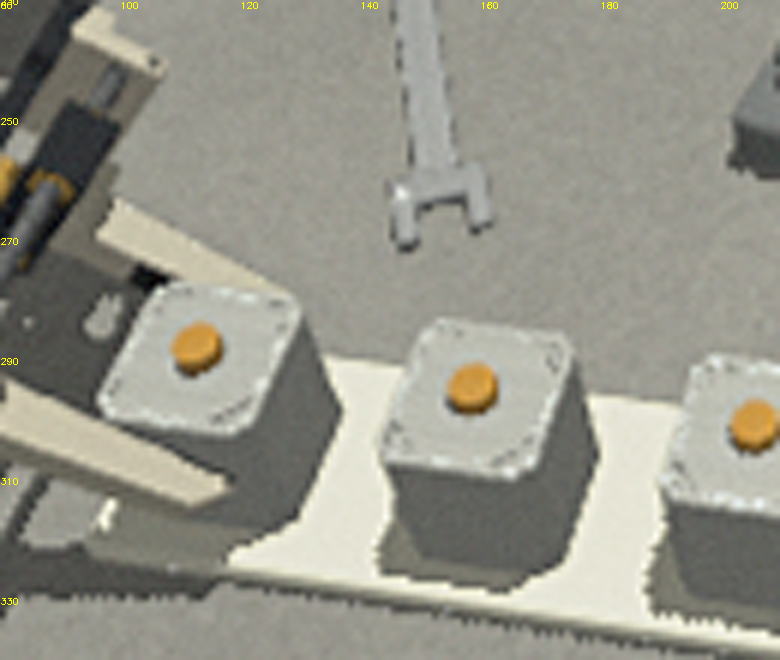

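Contact at 8.5 N, seated. Release and withdraw.

Request:
servo_tool --rows '[0, 0, 0.001, 0, 0, 0, -0.2, 0, 0, 0.001, 0, 0, 0, -0.6, 0, 0, 0.001, 0, 0, 0, -1, 0, 0, 0.001, 0, 0, 0, -1, 0, 0, 0.001, 0, 0, 0, -1, -0.01, -0.004, 0.03, 0, 0, 0, -1, -0.02, -0.008, 0.07, 0, 0, 0, -1, -0.02, -0.008, 0.11, 0, 0, 0, -1, -0.02, -0.008, 0.15, 0, 0, 0, -1, -0.02, -0.008, 0.18, 0, 0, 0, -1]'

```text
clock: 40.9
tool_pos: [0.4375, -0.3798, 0.2372]
ee_rot: [0.868, 0.18, 0.454, -0.095]
ft_force: [0.6, -0.7, -0.2]
width: 0.0926
```

```bash
python3 log.py; python3 - <<'E'
from h import *
im=grab_frame("scene"); cv2.imwrite("pics/end_s.png",im[:,:,::-1])
crop("scene","end1",80,170,220,170,3,im)
im=grab_frame("top"); cv2.imwrite("pics/end_t.png",im[:,:,::-1])
E
```

```text
t 40.9 p [ 0.4375 -0.3798  0.2372] yaw_y -66.57 z [ 0.7538  0.3273 -0.5698] q [-1.4334  0.3683  1.7964  0.9255  1.4346 -0.6329] F [ 0.5841 -0.657  -0.2055] w 0.0926
```

View pics/end1.png

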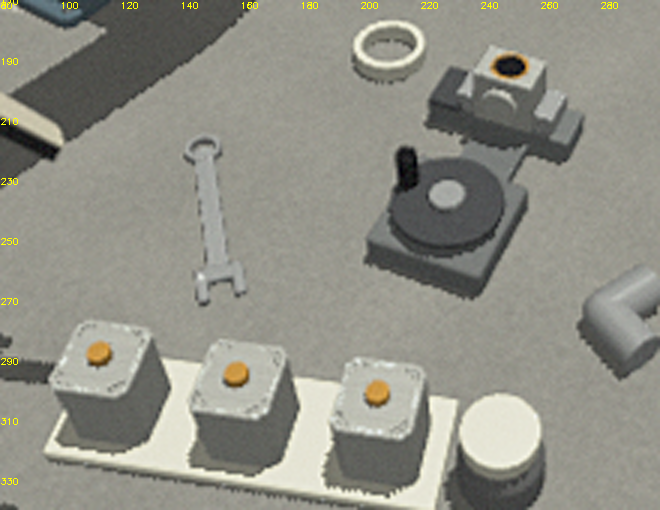

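View pics/end_t.png

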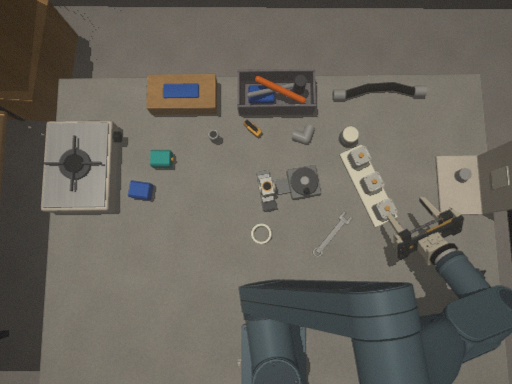

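```bash
python3 - <<'E'
from h import *
a=cv2.imread("pics/scene0.png");b=cv2.imread("pics/end_s.png")
for im in (a,b):
    g=im[205:245,200:230].max(2)
    m=(g<48).astype(np.uint8); n,l,s,c=cv2.connectedComponentsWithStats(m); k=1+np.argmax(s[1:,4]); print(s[k],c[k]+[200,205])
    t=np.argwhere(l==k); top=t[t[:,0]<t[:,0].min()+5]; print("top",top.mean(0)[::-1]+[200,205])
    h=cv2.cvtColor(im[180:200,235:265],cv2.COLOR_BGR2GRAY)
print([proj("scene",[[.564+.036*np.cos(np.radians(190.2)+x),-.1102+.036*np.sin(np.radians(190.2)+x),.062]])[0] for x in (0,-.1,-.2,-.3)])
# ring
for n,f,z in (("scene",b,(175,205,235,265)),("top",cv2.imread("pics/end_t.png"),(175,198,255,280))):
    y0,y1,x0,x1=z; im=f[y0:y1,x0:x1].astype(int); m=((im[...,2]-im[...,0])>40); p=np.argwhere(m).mean(0)[::-1]+[x0,y0]
    w=unp(n,[p],.079); print(n,p,m.sum(),w,R.from_euler('z',-10.2,degrees=True).apply(w-[.542,.0157,0]))
E
```

```text
[11 15  8 15 89] [214.61797753 227.19101124]
top [214.5        222.30769231]
[12 14  8 15 82] [215.32926829 226.3902439 ]
top [215.04347826 221.47826087]
[array([214.79226335, 225.96411727]), array([215.53876334, 224.94394796]), array([216.409089  , 223.98164424]), array([217.39402666, 223.08592576])]
scene [249.42592593 191.62962963] 54 [[0.54268329 0.01307005 0.079     ]] [[ 0.00020677 -0.00270938  0.079     ]]
top [266.63265306 185.36734694] 49 [[0.54301111 0.01368406 0.079     ]] [[ 0.00063814 -0.00216313  0.079     ]]
```

```bash
python3 -c "
from workcell import *
print(finish_job())"
```

```text
the job is handed in; nothing more can be done
None
```

I finished the whole job and handed it in at about 41 s of the 210 s allowed. The hand-in gives no verdict, so the checks below are my own.

**What I did**
- **Filter body:** I wound the crank one full turn anticlockwise and lifted the filter body out. I turned it bore up, set it squarely on the bed between the open jaws, and wound the wheel back until the jaw gripped it. The force at the knob reached about 13 N.
- **Drain bowls:** All three bowls were present. I hung each one mouth down on its own peg and felt contact with the rack each time before letting go.

**Last checks**
- **Body position:** The bore ring is within 1 mm of nest centre along the jaws and about 2.5 mm off across, which is inside the limits. The body looks bore up and square in the pictures.
- **Bowls:** All three stand upright over their pegs on the rack.
- **Bystanders and look-alikes:** Everything in view, including the blue and turquoise bowls, looks unmoved. I judged this by eye and did not measure it.
- **Gripper:** It is open and clear of everything.

**Disagreements and gaps**
- **Wheel angle:** At full clamping the hand position suggested the wheel was about 0.3 rad past zero. The pictures after release show about 0.1 rad past zero. I took the difference as give in the fingers.
- **Jaw force:** I could not measure it directly. I infer the grip from the knob force and from the wheel resting past zero.
- **Second bowl:** It met the rack about 2.5 mm higher than I expected, with about 27 N. I eased off before releasing, and it looks flat.

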